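Draw the hot instrument tray out of the steriliser with the tray hook

TASK

The instrument tray in the little dry-heat steriliser is too hot to touch: take the tray hook off its stand, reach in at a slant under the oven's roof, find and catch the loose pull loop on the front of the tray and drag the tray out onto the open door until it stands squarely against the door's front lip, flat and with its load still in it. Then hang the hook back in the fork of its stand. Let only the hook touch the tray and the oven, never the gripper or the arm, and leave the bottle, the timer and the small card box where they are.

Things in the scene. Friction and masses are not known exactly. Their poses are not given: they have to be found in the camera images.
- oven: Fixed bench-top dry-heat steriliser, white, 220 wide, 222 high, dark grey inside, its open front towards the robot. Origin on the bench under its middle; x to its back, y left, z up. Chamber 178 wide, floor at z = 30, from the mouth at x = -100 to the back wall at x = 66. Door stay rods at y = +-112 stand clear of the tray's way, below z = 85.
- oven_mouth (a point): Middle of the upper edge of the chamber's mouth (x = -100, z = 168 of the oven): the roof's underside. Above it the control head goes on up to z = 222 and back over the whole chamber, so the hook can only come in under it at a slant.
- door_lip (a point): Foot of the steel lip across the end of the drop door, middle of its inner face (x = -232, z = 30 of the oven); the lip is 5 high and 8 thick. The door lies open, level and flush with the chamber floor, from the mouth to 10 beyond this point; its black handle bar (z = 18) sticks out 16 more.
- tray: Loose hot steel tray, 110 (x) by 140 (y) by 32 high, walls 3, 0.3 to 0.6 kg, on the chamber floor. Origin at the middle of its underside; x to its back, y left, z up; front wall's outer face at x = -55, 35 to 45 behind the mouth at the start. It slides over floor and door with a drag of 2 to 5 N. Against the lip its origin is at x = -177 of the oven.
- loop_axis (a point): Middle of the 98 long rail (4 thick, along y) on the tray's front, at x = -60, z = 24 of the tray. A U-shaped pull loop of 5 mm wire rides on it: arms 39 apart, cross bar 30 from the rail. It slides up to 22 to either side of this point and stands from 0.45 rad below level to 0.3 above, held by light friction; neither is reported: see or feel it. 9 in front of the rail a tip fits behind the bar.
- tray_hook: Loose tray hook, 200 long, 0.16 kg, hanging upright in its stand. Origin: middle of the underside of its round collar (34 across, 6 thick); z up along the shaft. Black grip from z = 6 to z = 68, 20 thick in y (flat faces to grip), 28 in x. Steel shaft 8 thick down to z = -114; there the end (6 thick, 20 long) is bent back 40 degrees towards -x.
- hook_tip (a point): Centre of the hook's rounded end (radius 3), at x = -13, z = -129 of the hook. When the shaft leans with its lower end 30 degrees forward, into the oven, the bent end stands 10 degrees from upright with the tip lowest and towards the robot.
- hook_stand: Fixed stand; a joystick unit 213 high stands between it and the oven. Dark foot 105 by 80, column at its back (+x), on top a two-pronged aluminium fork open to the front (-x), slot 16 wide, upper face at z = 165. Origin on the bench under the shaft. It hangs with its collar on the prongs, bent end to -x; it comes out straight up (the bent end passes the slot) or to the front.
- stand_fork (a point): Centre of the slot on the fork's upper face: where the hook's origin lies when it is hung. Axes as the stand's.
- glass_dish: Clear lidded dish, 63 across, 14 high, lying loose in the tray. Origin at the middle of its underside.
- steel_tweezers: Grey steel tweezers, 115 by 14 by 7, lying loose in the tray along its front. Origin at the middle of the underside.
- water_bottle: Bystander: white bottle with a blue cap, 40 across, 88 high, right of the oven. Origin at the middle of its underside.
- timer: Bystander: white bench timer, 62 by 66 by 18, right of the oven's door. Origin under its middle.
- card_box: Bystander: small yellow card box, 45 by 70 by 22 high, near the bench's front edge, in front of the joystick. Origin under its middle.
Not all that is in view belongs to the job. Leave any black look-alike of the glass_dish alone.

How it is judged (in metres and radians):
On the way, in this order (a step that is already met when the one before it is completed fails the run):
1. the hook is lifted off its stand, the tray still untouched in the oven (distance between tray_hook and stand_fork above 0.06 m and x of tray in the frame of oven above -0.02 m), for 0.1 s.
2. the hook's tip is down inside the tray's loop and has begun to draw the tray, which is still in the oven (x of hook_tip in the frame of tray between -0.098 and -0.056 m and y of hook_tip in the frame of tray between -0.042 and 0.042 m and z of hook_tip in the frame of tray below 0.024 m and contact force between tray_hook and tray above 0.5 N and distance of tray from where it was at the start of the episode above 0.004 m and x of tray in the frame of oven above -0.06 m), for 0.1 s.
3. the tray stands against the door lip, the hook still in its loop (x of tray in the frame of oven between -0.19 and -0.168 m and z of tray in the frame of oven between 0.024 and 0.036 m and angle between tray's own z axis and vertical below 0.06 rad and angle between the x axis of tray and the x axis of oven, either way round below 0.12 rad and x of hook_tip in the frame of tray between -0.098 and -0.056 m and y of hook_tip in the frame of tray between -0.042 and 0.042 m and z of hook_tip in the frame of tray below 0.024 m), for 0.15 s.
At the end, for the whole second after the job is handed in: The tray lies flat on the open door with its front within 9 mm of the lip and square to it within 0.12 rad, dish and tweezers still in it, at rest; the hook hangs upright (within 0.1 rad) in its fork, within 14 mm of the slot's centre and with its collar down on the prongs (x of tray in the frame of oven between -0.19 and -0.168 m and z of tray in the frame of oven between 0.024 and 0.036 m and angle between tray's own z axis and vertical below 0.06 rad and angle between the x axis of tray and the x axis of oven, either way round below 0.12 rad and horizontal distance between tray_hook and stand_fork below 0.014 m and z of tray_hook in the frame of stand_fork between -0.006 and 0.006 m and angle between tray_hook's own z axis and vertical below 0.1 rad and x of glass_dish in the frame of tray between -0.052 and 0.052 m and y of glass_dish in the frame of tray between -0.067 and 0.067 m and z of glass_dish in the frame of tray between -0.004 and 0.03 m and x of steel_tweezers in the frame of tray between -0.052 and 0.052 m and y of steel_tweezers in the frame of tray between -0.067 and 0.067 m and z of steel_tweezers in the frame of tray between -0.004 and 0.03 m and linear speed of each of tray, tray_hook below 0.02 m/s); the robot touches nothing.
It fails at once if the gripper or arm touches the hot tray (contact force between any of the fingers, the arm and tray above 0.5 N).
It fails at once if the gripper or arm touches the hot oven (contact force between any of the fingers, the arm and oven above 1 N).
It fails at once if bottle, timer or small card box is shifted by more than 20 mm (distance of any of water_bottle, timer, card_box from where it was at the start of the episode above 0.02 m).
It also fails if it takes over 72 s, if anything falls off the work surface, if the arm or the gripper's body presses on something with over 40 N, if the wrist force passes 120 N, or if a joint passes its speed limit or range.

ROBOT

A 6-joint arm with a two-finger parallel gripper is mounted at the origin on a cart in front of the work surface, level with it; the furniture and walls round the work are solid. World frame = base frame: x ahead of the robot, y to its left, z up, the work surface at z = 0. Lengths are in mm, angles in rad, forces in N, time in s.
With the tool pointing down it reaches from about 275 to 750 mm from the base axis. Payload 10.2 kg.
Tool frame: the origin (TCP) lies at the very end of the fingers, on their centre line; the grasp point (between the pads) lies 19 mm behind it; z points along the fingers, y is the line along which they close (so a half turn about z gives the same grasp; the last joint's range is limited). The gripper opens to 85 mm and grips with 20 to 120 N. Pads are 22 mm wide; open, the fingers measure 114 mm over their backs; the gripper's body (76 mm by 85 mm) begins 54 mm behind the grasp point. The pads swing forward as they close: fully open they stand 13 mm farther back than shut.
Start: joints at [1.116, 0.313, 1.498, -0, 1.331, -0.223], TCP at [120.621, 510.962, 231.294] pointing down, gripper open.
Joint ranges: [-2.94, 2.94], [-0.97, 2.17], [0.19, 2.56], [-1.23, 4.37], [0.02, 3.11], [-2.88, 2.88]. Speed limits (rad/s): [2.39, 2.39, 3.01, 3.14, 3.14, 3.14].

INTERFACE

Orientations are given as a 3x3 rotation matrix whose columns are the frame's x, y, z axes.
In Python, from bench import bot gives the robot as it stands.
- The arm moves only by the tool carry_out, never from a script. Its argument "deltas" is a list that holds one entry, the list of rows, each a list of 7 numbers: the shift along the tool's x, y, z in m, then the turn, a rotation vector about the tool's x, y, z in degrees, then the opening, from 0 (shut) to 1 (fully open). In form: [[[dx, dy, dz, rx, ry, rz, gripper], ...]]. A call has 1 to 10 rows; each row shifts and turns the commanded pose from where the row before left it, along the tool's axes as they then stand; what a row does not reach is not made up. A row lasts 1/12 s, in which the tool goes at most 41.7 mm and 7.16 degrees, less where a joint would pass 70% of its speed; a pose out of reach is approached as far as the arm can. A call is refused whole if a number of a shift passes 0.0417 or a number of a turn 7.16, either way. A call with a gripper value outside its range is refused whole. The fingers move at their own pace and stop on an object; the grip force is fixed at half the most. Time passes only in rows, so rows that do not move let the fingers close. It gives the time, the measured TCP pose, the force, the opening and the grip force at its end, in the units of the state.
- bot.sense(): the state, without advancing time (a new reading comes with each control period).
- bot.camera(name): name is "scene" or "top"; returns a dict with "image" (400x640x3 uint8, blue, green, red), "K" (3x3 intrinsics, pixels), "extrinsics" (4x4, takes a point from camera to world coordinates). Camera axes: x right, y down, z forward; pixel columns grow to the right and rows downward; lengths in mm; the calibration is good to about 2 mm. A picture is of the moment at which its call begins. There is no depth.
- bot.close_job(): hands the job in; it is judged then, once.
Trained networks look in a picture, given as the dict that the camera call returned (one of the last four; its "shot" number tells which), for a name from the list of things; names that differ only in an ending like _2 or _b are one class to them, and where a whole thing is asked for, a point or a joint stands for the part that bears it (a point fixed in the world has none). Each returns a list of dicts, best first, with "score" (0 to 1); they miss things now and then, are a little off and sometimes report something else, mostly with a low value. They report only what shows in the picture. A call takes as long as a camera call. They do not tell look-alikes from the thing itself.
- bot.search_frame(picture, name): "centre" ([column, row] in pixels, amid what is visible of it).
- bot.masks_of(picture, name): "region" (400x640 bool, what is visible of it) and "centre" ([column, row] in pixels, amid what is visible of it).
- bot.tip_of(picture, name): "centre" ([column, row] in pixels: a listed point, or the origin of a listed thing).
The state is a dict: "clock": time; "joint_pos": joint angles; "dq": joint speeds; "joint_torque": joint torques, N m; "position": TCP position; "eef_rot": TCP orientation; "contact_force": force on the tool from outside, world axes, zero at the start; "wrist_torque": the same for the moment, N m; "gripper_width": finger opening in mm; "grip_force": force on a finger pad.
Only numpy, scipy, OpenCV 4.12 (cv2) and the standard library are available. Lean on these libraries where they do the work, as an engineer would, in place of code of your own. Each camera call takes 0.05 s, during which the arm holds its last target. There are 200 camera calls.

## Working session

There is one attempt and no reset: what is moved stays moved. The work goes in short steps, Python scripts to look and compute and a tool call to move; the robot and the scene stay as the last step left them, time stands still between calls to the robot, and variables do not carry over. Pictures are saved under pics/ and viewed, at most 10 in all, crops included, and the job is handed in when it is done.

Besides the shell and the picture viewer there is one more tool, called after "Call:" in YAML: its name, and indented under it one key for each argument. carry_out: Moves the arm, as the interface text tells. Its arguments: {"type":"object","properties":{"deltas":{"type":"array","items":{"type":"array","items":{"type":"array","items":{"type":"number"}}}}},"required":["deltas"]}

```bash
ls; mkdir -p pics
cat > h.py <<'E'
import numpy as np, cv2
from bench import bot
def ray(c,px):
    K=np.array(c["K"]);E=np.array(c["extrinsics"])
    d=E[:3,:3]@np.linalg.inv(K)@np.array([px[0],px[1],1.]);return E[:3,3],d/np.linalg.norm(d)
def atz(c,px,z):
    o,d=ray(c,px);return o+d*(z-o[2])/d[2]
def tri(c1,p1,c2,p2):
    o1,d1=ray(c1,p1);o2,d2=ray(c2,p2)
    t=np.linalg.lstsq(np.c_[d1,-d2],o2-o1,rcond=None)[0]
    a=o1+t[0]*d1;b=o2+t[1]*d2;return (a+b)/2,np.linalg.norm(a-b)
def proj(c,P):
    K=np.array(c["K"]);E=np.linalg.inv(np.array(c["extrinsics"]))
    q=K@(E[:3,:3]@np.array(P)+E[:3,3]);return q[:2]/q[2]
E
python3 - <<'E'
from h import *
np.set_printoptions(precision=1,suppress=True)
s=bot.camera("scene");t=bot.camera("top")
cv2.imwrite("pics/s0.png",s["image"]);cv2.imwrite("pics/t0.png",t["image"])
print(np.array(s["extrinsics"]),np.array(t["extrinsics"]),s["K"])
for n in ["oven","oven_mouth","door_lip","tray","loop_axis","tray_hook","hook_tip","hook_stand","stand_fork","glass_dish","steel_tweezers","water_bottle","timer","card_box"]:
    a=bot.tip_of(s,n)[:1];b=bot.tip_of(t,n)[:1]
    r=[(np.array(x["centre"]),round(x["score"],2)) for x in a+b]
    print(n,r, tri(s,a[0]["centre"],t,b[0]["centre"]) if a and b else (len(a),len(b)))
st=bot.sense();print(st["position"],st["eef_rot"],st["gripper_width"],st["contact_force"])
E
```

```text
pics
[[  -0.1   -0.5    0.9 -844.4]
 [  -1.     0.1   -0.1  386.3]
 [  -0.    -0.9   -0.5  855. ]
 [   0.     0.     0.     1. ]] [[   0.5   -0.7    0.5 -120.5]
 [  -0.9   -0.4    0.3 -101. ]
 [   0.    -0.6   -0.8 1045.5]
 [   0.     0.     0.     1. ]] [[504.6   0.  312.8]
 [  0.  504.6 202.5]
 [  0.    0.    1. ]]
oven [(array([240.6, 227.7]), 0.93), (array([288.9, 176.4]), 0.73)] (array([631.7, 445.7,  -9.4]), np.float64(7.339923674927275))
oven_mouth [(array([259.2, 188.4]), 0.78), (array([290.1, 163.5]), 0.86)] (array([551.9, 377.2, 172.4]), np.float64(5.831146922979719))
door_lip [(array([289.5, 242.6]), 0.76), (array([298., 218.]), 0.98)] (array([455.2, 296.9,  32.3]), np.float64(2.2487840132155057))
tray [(array([244.9, 216.7]), 0.98), (array([290. , 171.6]), 0.85)] (array([618.9, 428.8,  39.2]), np.float64(6.157228436316074))
loop_axis [(array([257. , 217.9]), 0.82), (array([291.2, 176.2]), 0.86)] (array([581.4, 395. ,  59. ]), np.float64(9.417146160106789))
tray_hook [(array([449.4, 183.9]), 0.58), (array([466.9, 246.3]), 0.69)] (array([ 521.6, -217.2,  166.5]), np.float64
[... 355 characters left out ...]
5.6]), 0.56)] (array([ 519.9, -216.8,  158.2]), np.float64(11.959831333636977))
glass_dish [(array([150. , 275.6]), 0.71), (array([280.7, 167.7]), 0.53)] (array([1054.8,  838. , -509.5]), np.float64(111.6975914172903))
steel_tweezers [(array([290.2, 176.6]), 0.42)] (0, 1)
water_bottle [(array([310.6, 226.5]), 0.52)] (1, 0)
timer [(array([345.8, 234.8]), 0.56), (array([355.2, 225.9]), 0.89)] (array([533. , 113.2,   2.6]), np.float64(10.067667539881086))
card_box [(array([375.6, 250.4]), 0.48), (array([291.1, 179.9]), 0.24)] (array([282. , 172.7, 252.3]), np.float64(296.6433638861419))
[120.6 511.  231.3] [[-1.   0.2 -0. ]
 [ 0.2  1.  -0. ]
 [ 0.  -0.  -1. ]] 85.32821556391241 [ 0.   1.2 -0.2]
```

Run:
```python
import cv2
s=cv2.imread("pics/s0.png");t=cv2.imread("pics/t0.png")
cv2.imwrite("pics/s1.png",cv2.resize(s[130:330,190:490],(800,533),interpolation=cv2.INTER_CUBIC))
cv2.imwrite("pics/t1.png",cv2.resize(t[80:310,220:520],(780,598),interpolation=cv2.INTER_CUBIC))
```

```text
(no output)
```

View pics/s1.png

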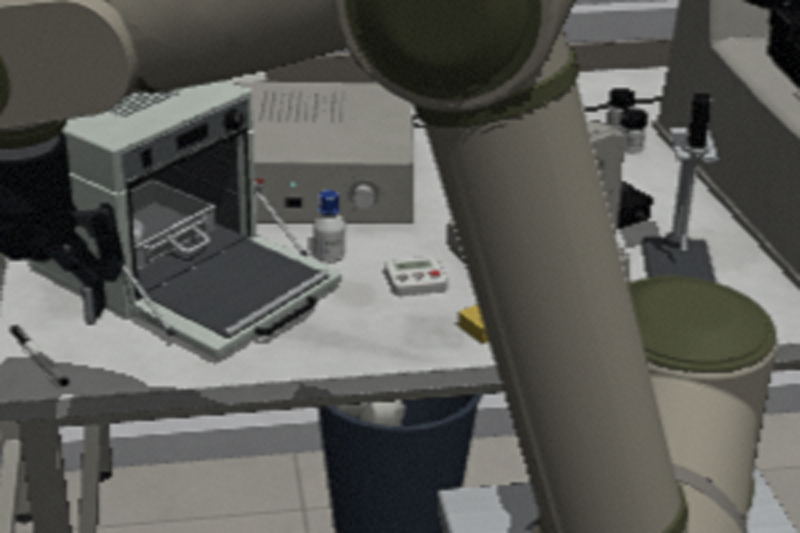

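View pics/t1.png

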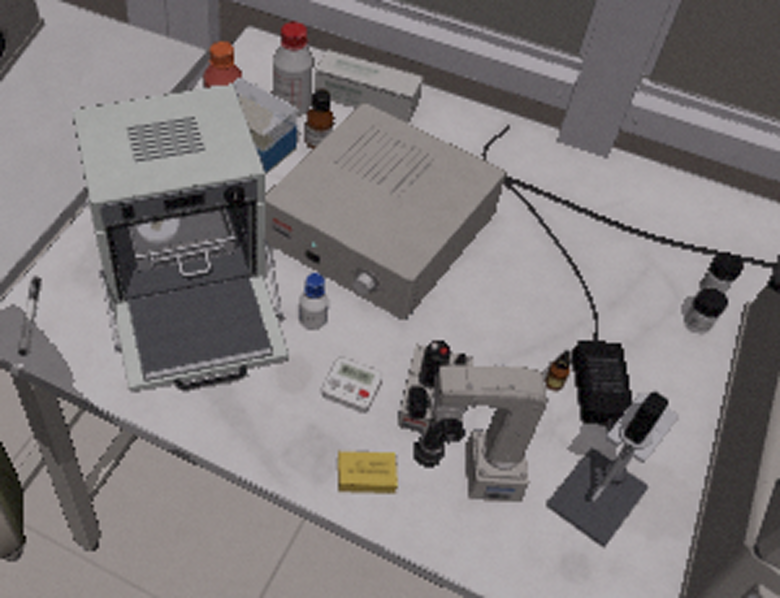

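The scene view shows the oven on the left with the tray inside and its loop drooping, slid toward the right (scene px ≈ (260,220)). The hook stand is at the far right, with the joystick between it and the oven. Next I'll zoom in to measure yaws and corners.

Run:
```python
import cv2,numpy as np
s=cv2.imread("pics/s0.png");t=cv2.imread("pics/t0.png")
r=lambda im,f:cv2.resize(im,None,fx=f,fy=f,interpolation=cv2.INTER_CUBIC)
a=r(t[105:235,248:338],4.6)   # 414x598
b=r(t[220:295,425:490],4.6)   # 299 x 345
c=r(s[155:255,425:475],2.5)
o=np.zeros((600,800,3),np.uint8);o[:598,:414]=a[:598,:414];o[:345,420:719]=b[:345];o[350:600,420:545]=c[:250]
cv2.imwrite("pics/z1.png",o)
cv2.imwrite("pics/z2.png",r(s[160:268,208:330],5.5)[:600,:800])
```

```text
(no output)
```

View pics/z1.png

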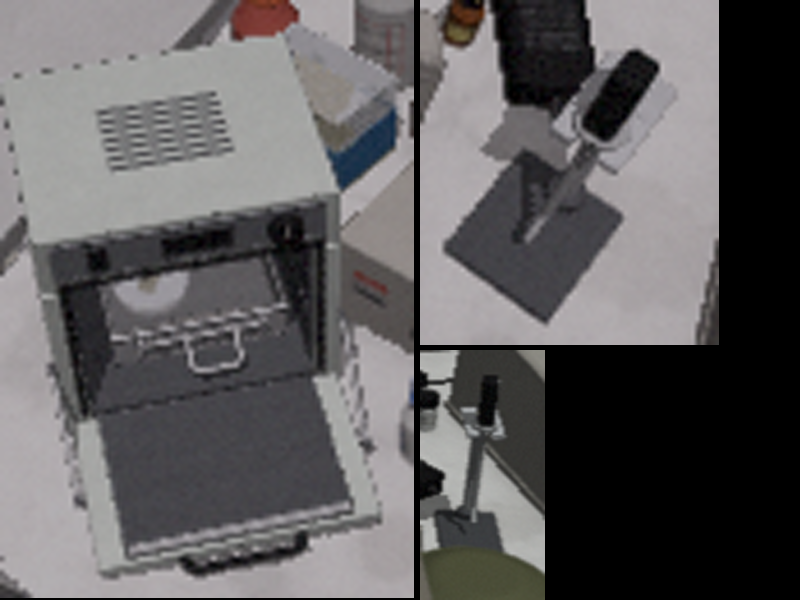

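View pics/z2.png

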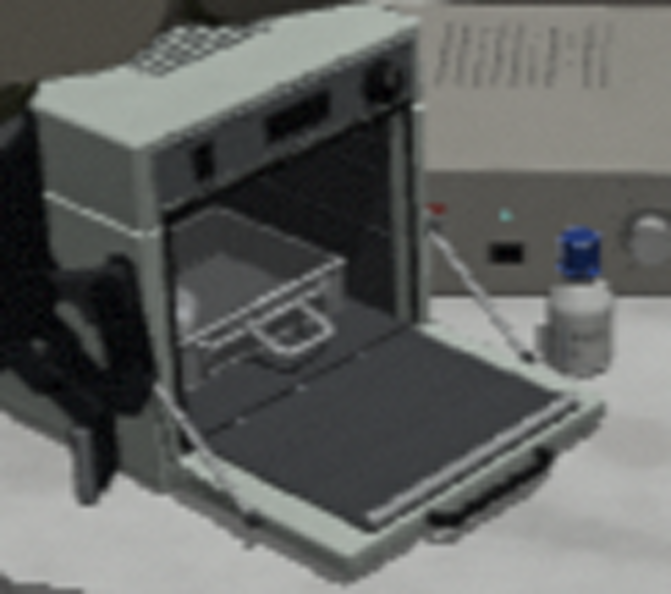

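```bash
cat > fit.py <<'E'
from h import *
import pickle
from scipy.optimize import least_squares
np.set_printoptions(precision=1,suppress=True)
s=bot.camera("scene");t=bot.camera("top")
pickle.dump({k:{a:np.array(c[a]) for a in("K","extrinsics")} for k,c in(("s",s),("t",t))},open("cams.pkl","wb"))
T=lambda u,v:(248+u/4.6,105+v/4.6)
S=lambda u,v:(208+u/5.5,160+v/5.5)
F=lambda u,v:(425+(u-420)/4.6,220+v/4.6)
ob=[(t,T(35,242),(-100,110,222)),(t,T(338,195),(-100,-110,222)),(t,T(60,285),(-100,89,168)),(t,T(322,240),(-100,-89,168)),
(t,T(85,415),(-100,89,30)),(t,T(318,372),(-100,-89,30)),
(s,S(148,150),(-100,110,222)),(s,S(418,18),(-100,-110,222)),(s,S(165,213),(-100,89,168)),(s,S(405,108),(-100,-89,168)),
(s,S(190,445),(-100,89,30)),(s,S(415,325),(-100,-89,30)),
(t,(298,218),(-232,0,30)),(s,(289.5,242.6),(-232,0,30)),(s,(259.2,188.4),(-100,0,168)),(t,(290.1,163.5),(-100,0,168))]
def W(p,P):
    c,d=np.cos(p[2]),np.sin(p[2]);return np.array([p[0]+c*P[0]-d*P[1],p[1]+d*P[0]+c*P[1],P[2]])
f=lambda p:np.concatenate([proj(c,W(p,P))-px for c,px,P in ob])
r=least_squares(f,[635,445,.69],loss="soft_l1",x_scale=[10,10,.1]);p=r.x
if __name__=="__main__":
    print("oven",p[:2],round(p[2],3));print(f(p).reshape(-1,2))
    O=lambda w:np.array([np.cos(p[2])*(w[0]-p[0])+np.sin(p[2])*(w[1]-p[1]),-np.sin(p[2])*(w[0]-p[0])+np.cos(p[2])*(w[1]-p[1]),w[2]])
    print("tray front top L/R", O(atz(s,S(180,347),62)),O(atz(s,S(345,262),62)))
    for n,a,b in(("armL",(252,328),(187,335)),("armR",(308,300),(240,330)),("barL",(288,357),(195,372)),("barR",(331,332),(242,365))):
        q,e=tri(s,S(*a),t,T(*b));print(n,O(q),e)
    for z in(5,10,12):print("foot",z,[atz(t,F(*q),z)[:2] for q in((445,245),(546,322),(622,215),(530,150))])
    print("fork plate",[atz(t,F(*q),165)[:2] for q in((613,50),(678,92),(615,170),(555,130))])
    for c in(s,t):
        for n in("stand_fork","tray_hook","hook_tip","hook_stand"):print(n,[(np.array(x["centre"]),round(x["score"],2)) for x in bot.tip_of(c,n)])
    print("fork@165 via top",atz(t,(463.8,245.6),165),"scene",atz(s,(451.7,187.6),165),"hook o",atz(t,(466.9,246.3),165),atz(s,(449.4,183.9),165))
E
python3 fit.py
```

```text
oven [628.7 442.3] 0.715
[[-1.2 -0.4]
 [ 1.2 -0.9]
 [ 2.2  0.8]
 [-1.6  2. ]
 [ 1.6 -1.3]
 [-0.4 -0.3]
 [-3.9 -1.3]
 [ 0.9 -0. ]
 [-0.   1.4]
 [-0.9  1.2]
 [-1.4 -1.1]
 [-1.4 -0.6]
 [ 1.4  1.2]
 [ 2.6  1. ]
 [ 1.   1.7]
 [ 0.  -0.1]]
tray front top L/R [-64.3  57.   62. ] [-60.8 -76.5  62. ]
armL [-65.7   5.9  54.9] 4.511101637892519
armR [-70.8 -35.   57.7] 2.5670692154148886
barL [-96.4   5.7  46.6] 3.057481992254504
barR [-95.3 -30.9  46.2] 0.30369394412237855
foot 5 [array([ 486.6, -165.5]), array([ 464.8, -241.7]), array([ 566.5, -265.9]), array([ 586.2, -195.5])]
foot 10 [array([ 483.7, -165.2]), array([ 461.9, -241. ]), array([ 563.2, -265.1]), array([ 582.8, -195. ])]
foot 12 [array([ 482.5, -165.1]), array([ 460.8, -240.7]), array([ 561.9, -264.8]), array([ 581.4, -194.9])]
fork plate [array([ 571.7, -206.4]), array([ 560.3, -249.4]), array([ 488.3, -229.3]), array([ 498.1, -190.3])]
stand_fork [(array([450.4, 186.1]), 0.9)]
tray_hook [(array([450.4, 182.2]), 0.64)]
hook_tip [(array([445.1, 225.6]), 0.68), (array([375.7, 254.1]), 0.47)]
hook_stand [(array([444.6, 229.2]), 0.82)]
stand_fork [(array([463.7, 243.8]), 0.62), (array([448.1, 270.3]), 0.17)]
tray_hook [(array([465. , 248.7]), 0.63)]
hook_tip [(array([445.8, 272.6]), 0.63)]
hook_stand [(array([445.3, 274.4]), 0.76), (array([290.7, 172.9]), 0.46)]
fork@165 via top [ 519.1 -211.2  165. ] scene [ 500.5 -214.4  165. ] hook o [ 521.  -219.4  165. ] [ 527.  -216.9  165. ]
```

```bash
cat >> h.py <<'E'
from scipy.spatial.transform import Rotation as Ro
np.set_printoptions(precision=1,suppress=True)
def st():
    x=bot.sense();return x,np.array(x["position"]),np.array(x["eef_rot"])
def shift(target,R=None,p=None):  # mm world -> tool-axes shift
    x,q,Q=st();return (Q if R is None else R).T@(np.array(target)-(q if p is None else p))
def turn(Rt,R=None):
    x,q,Q=st();Q=Q if R is None else R
    return np.degrees(Ro.from_matrix(Q.T@Rt).as_rotvec())
def Rhook(yaw,lean): # tool pose holding the hook; lean=lower end forward (rad)
    c,s=np.cos(yaw),np.sin(yaw);hz=np.array([-c*np.sin(lean),-s*np.sin(lean),np.cos(lean)]);hy=np.array([-s,c,0])
    hx=np.cross(hy,hz);return np.c_[-hx,hy,-hz]
E
python3 - <<'E'
from h import *
import pickle
C=pickle.load(open("cams.pkl","rb"));t=C["t"];s=C["s"]
F=lambda u,v:(220+u/2.6,80+v/2.6)
print("joy",[atz(t,F(*q),213)[:2] for q in((440,370),(545,375),(525,420),(435,405))],[atz(t,F(*q),0)[:2] for q in((525,497),(470,490),(402,430))])
a=[tri(s,p,t,q) for p,q in (((451,186.8),(463.7,244.7)),((449.9,183),(466,247.5)),((444.6,224.4),(447.3,271.4)),((444,229.8),(445.6,274.2)))];print(a)
x,p,R=st();print(p,R.round(3),x["clock"])
print(turn(Rhook(-.26,0)),shift([520,-215,330]))
E
```

```text
joy [array([459.5,  -4.2]), array([ 506.5, -104.5]), array([ 443.5, -103.8]), array([416.4, -15.9])] [array([ 483.8, -139.8]), array([460.8, -77.6]), array([498.9,  28.8])]
[(array([ 521.5, -215.2,  160.1]), np.float64(11.195049106131139)), (array([ 511.2, -214.5,  174.5]), np.float64(6.186178902309824)), (array([ 500.3, -207.4,   33.6]), np.float64(0.6128344555309442)), (array([ 500.9, -207.9,   13. ]), np.float64(1.1508134567652857))]
[120.6 511.  231.3] [[-1.   0.2 -0. ]
 [ 0.2  1.   0. ]
 [ 0.   0.  -1. ]] 2.0
[ 0.  -0.   1.6] [-555.5 -614.8  -98.7]
```

Call:
carry_out:
  deltas:
    - [[0, 0, -0.033, 0, 0, 0, 1], [0, 0, -0.033, 0, 0, 0.8, 1], [0, 0, -0.033, 0, 0, 0.8, 1], [-0.025, -0.0277, 0, 0, 0, 0, 1], [-0.025, -0.0277, 0, 0, 0, 0, 1], [-0.025, -0.0277, 0, 0, 0, 0, 1], [-0.025, -0.0277, 0, 0, 0, 0, 1], [-0.025, -0.0277, 0, 0, 0, 0, 1], [-0.025, -0.0277, 0, 0, 0, 0, 1], [-0.025, -0.0277, 0, 0, 0, 0, 1]]

```text
clock: 2.83
position: [240.1, 277.0, 330.4]
eef_rot: [[-0.967, 0.256, 0.001], [0.256, 0.967, 0.0], [-0.0, 0.0, -1.0]]
contact_force: [1.4, 0.6, 0.1]
gripper_width: 85.5
grip_force: 0.0
```

Call:
carry_out:
  deltas:
    - [[-0.025, -0.0277, 0, 0, 0, 0, 1], [-0.025, -0.0277, 0, 0, 0, 0, 1], [-0.025, -0.0277, 0, 0, 0, 0, 1], [-0.025, -0.0277, 0, 0, 0, 0, 1], [-0.025, -0.0277, 0, 0, 0, 0, 1], [-0.025, -0.0277, 0, 0, 0, 0, 1], [-0.025, -0.0277, 0, 0, 0, 0, 1], [-0.025, -0.0277, 0, 0, 0, 0, 1], [-0.025, -0.0277, 0, 0, 0, 0, 1], [-0.025, -0.0277, 0, 0, 0, 0, 1]]

```text
clock: 3.67
position: [410.8, -55.3, 330.4]
eef_rot: [[-0.966, 0.257, 0.001], [0.257, 0.966, -0.0], [-0.001, 0.0, -1.0]]
contact_force: [0.6, 1.2, -0.3]
gripper_width: 85.7
grip_force: 0.0
```

Call:
carry_out:
  deltas:
    - [[-0.0284, -0.0251, 0, 0, 0, 0, 1], [-0.0284, -0.0251, 0, 0, 0, 0, 1], [-0.0284, -0.0251, 0, 0, 0, 0, 1], [-0.0284, -0.0251, 0, 0, 0, 0, 1], [-0.0284, -0.0251, 0, 0, 0, 0, 1], [0, 0, 0.025, 0, 0, 0, 1], [0, 0, 0.025, 0, 0, 0, 1], [0, 0, 0.0, 0, 0, 0, 1]]

```text
clock: 4.33
position: [514.3, -210.7, 275.5]
eef_rot: [[-0.966, 0.257, -0.007], [0.257, 0.966, 0.005], [0.008, 0.003, -1.0]]
contact_force: [-0.6, 0.2, -0.6]
gripper_width: 85.8
grip_force: 0.0
```

```bash
cat > look.py <<'E'
from h import *
s=bot.camera("scene");t=bot.camera("top")
x,p,R=st();print(p,R.round(3).tolist(),x["clock"],proj(s,p),proj(t,p))
for n in ("stand_fork","tray_hook","hook_tip","loop_axis","oven_mouth","door_lip","tray"):
    a=bot.tip_of(s,n)[:1];b=bot.tip_of(t,n)[:1]
    print(n,[(np.array(q["centre"]),round(q["score"],2)) for q in a+b],tri(s,a[0]["centre"],t,b[0]["centre"]) if a and b else "")
r=lambda im,f:cv2.resize(im,None,fx=f,fy=f,interpolation=cv2.INTER_CUBIC)
o=np.zeros((600,800,3),np.uint8)
def put(c,u,v,w,h,f,X,Y):
    im=r(c["image"][v:v+h,u:u+w],f);im=im[:600-Y,:800-X];o[Y:Y+im.shape[0],X:X+im.shape[1]]=im
E
cat > l1.py <<'E'
from look import *
put(s,395,120,100,130,4,0,0);put(t,415,160,100,130,4,400,0)
cv2.imwrite("pics/a1.png",o)
E
python3 l1.py
```

```text
[ 515.4 -210.9  280.7] [[-0.966, 0.257, -0.001], [0.257, 0.966, 0.0], [0.001, 0.0, -1.0]] 4.4333 [453.6 151.1] [477.7 223.6]
stand_fork [(array([448.9, 185.7]), 0.97), (array([466.6, 246.5]), 0.9)] (array([ 526.5, -218.1,  158. ]), np.float64(4.233489758559424))
tray_hook [(array([448.3, 184.7]), 0.52), (array([463.8, 248. ]), 0.78)] (array([ 510.8, -210.1,  168.9]), np.float64(6.612460630443186))
hook_tip [(array([449. , 271.9]), 0.7)] 
loop_axis [(array([256.3, 217.1]), 0.87), (array([447.7, 273.8]), 0.71)] (array([280. , 107.2, 290.6]), np.float64(580.3345745164028))
oven_mouth [(array([262. , 189.3]), 0.77), (array([289.7, 161.6]), 0.83)] (array([551. , 373.9, 174.8]), np.float64(8.43420631104348))
door_lip [(array([295.1, 242.9]), 0.65)] 
tray [(array([244.7, 217.4]), 0.7), (array([288.1, 171.5]), 0.59)] (array([611.8, 431.1,  42.5]), np.float64(1.4300553071766853))
```

View pics/a1.png

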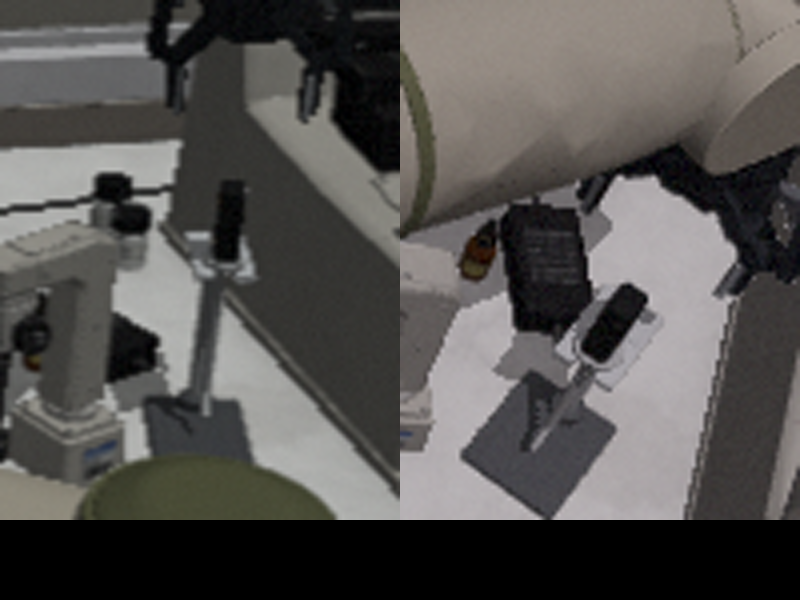

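The gripper hangs above the stand, and its fingertips project where they should (within about 1 px). The grip is at scene px ≈ (452,175) and top px ≈ (469,241). I'll fit the grip's silhouette in both views.

Run:
```python
from h import *
from scipy.optimize import least_squares
s=bot.camera("scene");t=bot.camera("top")
obs=[]
for c,(u0,v0,u1,v1) in((s,(446,163,458,186)),(t,(457,229,480,252))):
    g=c["image"][v0:v1,u0:u1].max(2);m=(g<60).astype(np.uint8)
    n,l,sta,cen=cv2.connectedComponentsWithStats(m);k=1+np.argmax(sta[1:,4]);print(sta[k],cen[k]+[u0,v0])
    obs.append((c,cen[k]+[u0,v0],sta[k,4]))
def sil(c,x,y,yaw):
    P=[[x+np.cos(yaw)*a-np.sin(yaw)*b,y+np.sin(yaw)*a+np.cos(yaw)*b,z] for a in(-14,14) for b in(-10,10) for z in(171,233)]
    h=cv2.convexHull(np.float32([proj(c,p) for p in P]));M=cv2.moments(h);return np.array([M["m10"],M["m01"]])/M["m00"]-0,M["m00"]
f=lambda q:np.concatenate([sil(c,q[0],q[1],-.26)[0]-o for c,o,_ in obs])
r=least_squares(f,[516,-212],diff_step=1e-3);print(r.x,r.fun,[(sil(c,*r.x,-.26)[1],a) for c,o,a in obs])
x,p,R=st();print(p,shift([*r.x,186]))
```

```text
[  0   0  12  23 236] [451.5 172.8]
[  3   2  17  20 160] [467.9 240.2]
[ 515.6 -213.1] [-0.4  1.9  0.7 -0.5] [(172.23958366108127, np.int32(236)), (190.84121312503703, np.int32(160))]
[ 515.4 -211.   280.3] [-0.6 -1.9 94.3]
```

Call:
carry_out:
  deltas:
    - [[0, -0.002, 0.025, 0, 0, 0, 1], [0, 0, 0.025, 0, 0, 0, 1], [0, 0, 0.025, 0, 0, 0, 1], [0, 0, 0.019, 0, 0, 0, 1], [0, 0, 0, 0, 0, 0, 0], [0, 0, 0, 0, 0, 0, 0], [0, 0, 0, 0, 0, 0, 0], [0, 0, 0, 0, 0, 0, 0], [0, 0, 0, 0, 0, 0, 0], [0, 0, 0, 0, 0, 0, 0]]

```text
clock: 6.07
position: [515.3, -213.2, 187.4]
eef_rot: [[-0.966, 0.257, 0.002], [0.257, 0.966, -0.001], [-0.002, -0.001, -1.0]]
contact_force: [-0.2, -0.7, 3.3]
gripper_width: 19.4
grip_force: 59.0
```

Call:
carry_out:
  deltas:
    - [[0, 0, -0.015, 0, 0, 0, 0], [0, 0, -0.03, 0, 0, 0, 0], [0, 0, -0.035, 0, 0, 0, 0], [0, 0, -0.04, 0, 0, 0, 0], [0, 0, -0.04, 0, 0, 0, 0], [0, 0, -0.04, 0, 0, 0, 0], [0.013, 0.0104, 0, 0, 0, 0, 0], [0.0256, 0.0208, 0, 0, 0, 0, 0], [0.0256, 0.0208, 0, 0, 0, 0, 0], [0.0256, 0.0208, 0, 0, 0, 0, 0]]

```text
clock: 6.9
position: [445.8, -118.5, 386.1]
eef_rot: [[-0.966, 0.257, -0.0], [0.257, 0.966, 0.0], [0.0, 0.0, -1.0]]
contact_force: [0.5, 0.8, -0.8]
gripper_width: 19.6
grip_force: 58.7
```

Call:
carry_out:
  deltas:
    - [[0.0256, 0.0208, 0, 0, 0, 0, 0], [0.0256, 0.0208, 0, 0, 0, 0, 0], [0.0256, 0.0208, 0, 0, 0, 0, 0], [0.0256, 0.0208, 0, 0, 0, 0, 0], [0.012, 0.01, 0, 0, 0, 0, 0], [0, 0, 0, 0, 0, 0, 0]]

```text
clock: 7.4
position: [358.6, 1.9, 387.3]
eef_rot: [[-0.967, 0.254, 0.002], [0.254, 0.967, -0.0], [-0.002, 0.0, -1.0]]
contact_force: [-0.5, -0.2, -1.1]
gripper_width: 19.3
grip_force: 58.9
```

Run:
```python
from look import *
import pickle
from fit import W,p as ov
x,p,R=st()
Rt=Rhook(.715,np.pi/6);print("turn",turn(Rt),"f",x["contact_force"],x["gripper_width"],x["joint_pos"])
tip=W([628.7,442.3,.715],(-190,-14,75));tcp=tip-Rt@[13,0,151.4];print(tip,tcp,"shift after turn",shift(tcp,R=Rt))
put(s,208,150,122,112,6.5,0,0);cv2.imwrite("pics/a2.png",o)
cv2.imwrite("pics/full_s.png",s["image"]);cv2.imwrite("pics/full_t.png",t["image"])
```

```text
[360.1   0.  386.6] [[-0.967, 0.256, 0.001], [0.256, 0.967, -0.001], [-0.001, -0.0, -1.0]] 7.5 [403.  139.4] [382.7 210.9]
stand_fork [(array([449.7, 187.3]), 0.76)] 
tray_hook [(array([401.1, 145.1]), 0.72), (array([381.5, 217.8]), 0.68)] (array([356.1,   1.1, 370.1]), np.float64(8.400738499755283))
hook_tip [(array([394.9, 191.4]), 0.57), (array([368.2, 248.4]), 0.79)] (array([341.5,  12.6, 243. ]), np.float64(7.3211848033561555))
loop_axis [(array([259. , 220.5]), 0.95)] 
oven_mouth [(array([260.7, 190.5]), 0.68), (array([289.4, 160.1]), 0.6)] (array([559.3, 379.5, 168.6]), np.float64(12.744668034486034))
door_lip [(array([292.3, 241.8]), 0.9)] 
tray [(array([242.9, 216.1]), 0.68)] 
turn [-14.6 -27.6 -54.5] f [ 0.1  0.5 -1.5] 19.222751876206093 [-0.3 -0.1  1.6 -0.   1.7 -1.6]
[494.4 307.2  75. ] [445.8 264.9 212.6] shift after turn [-119.6  144.   269.6]
```

Call:
carry_out:
  deltas:
    - [[0, 0, 0, -1.46, -2.76, -5.45, 0], [0, 0, 0, -1.46, -2.76, -5.45, 0], [0, 0, 0, -1.46, -2.76, -5.45, 0], [0, 0, 0, -1.46, -2.76, -5.45, 0], [0, 0, 0, -1.46, -2.76, -5.45, 0], [0, 0, 0, -1.46, -2.76, -5.45, 0], [0, 0, 0, -1.46, -2.76, -5.45, 0], [0, 0, 0, -1.46, -2.76, -5.45, 0], [0, 0, 0, -1.46, -2.76, -5.45, 0], [0, 0, 0, -1.46, -2.76, -5.45, 0]]

```text
clock: 9.13
position: [371.2, 17.7, 393.7]
eef_rot: [[-0.679, -0.633, 0.372], [-0.55, 0.774, 0.314], [-0.487, 0.008, -0.874]]
contact_force: [-0.1, -1.3, -2.2]
gripper_width: 19.2
grip_force: 58.8
```

Call:
carry_out:
  deltas:
    - [[-0.006, 0.0072, 0.0135, 0, 0, 0, 0], [-0.012, 0.0144, 0.027, 0, 0, 0, 0], [-0.012, 0.0144, 0.027, 0, 0, 0, 0], [-0.012, 0.0144, 0.027, 0, 0, 0, 0], [-0.012, 0.0144, 0.027, 0, 0, 0, 0], [-0.012, 0.0144, 0.027, 0, 0, 0, 0], [-0.012, 0.0144, 0.027, 0, 0, 0, 0], [-0.012, 0.0144, 0.027, 0, 0, 0, 0], [-0.012, 0.0144, 0.027, 0, 0, 0, 0], [-0.008, 0.0102, 0.02, 0, 0, 0, 0]]

```text
clock: 9.97
position: [453.3, 264.1, 229.4]
eef_rot: [[-0.673, -0.641, 0.37], [-0.558, 0.768, 0.315], [-0.485, 0.005, -0.874]]
contact_force: [0.8, -0.9, -2.0]
gripper_width: 19.4
grip_force: 58.9
```

Run:
```python
from look import *
tip=p+R@[13,0,151.4];print("tip",tip,proj(s,tip),proj(t,tip),x["joint_pos"])
put(s,215,130,115,140,4.28,0,0);put(t,245,95,70,140,4.28,495,0);cv2.imwrite("pics/a3.png",o)
cv2.imwrite("pics/full_s2.png",s["image"]);cv2.imwrite("pics/full_t2.png",t["image"])
```

```text
[452.6 264.  228.3] [[-0.674, -0.642, 0.366], [-0.56, 0.767, 0.315], [-0.483, 0.007, -0.876]] 10.0667 [299.7 184.4] [303.8 184.9]
stand_fork [(array([449.4, 187.8]), 0.6), (array([465.2, 245. ]), 0.92)] (array([ 532. , -218.2,  149.9]), np.float64(5.261868016240336))
tray_hook [(array([299.1, 187.9]), 0.69)] 
hook_tip [] 
loop_axis [] 
oven_mouth [(array([262.2, 193.7]), 0.89)] 
door_lip [(array([292.1, 241.7]), 0.64), (array([299. , 220.6]), 0.87)] (array([445. , 287.9,  39.6]), np.float64(6.724399717507758))
tray [(array([243.8, 215.3]), 0.63), (array([337.5, 197.5]), 0.55)] (array([711.7, 348.6, -58.1]), np.float64(202.24462802575349))
tip [499.3 304.4  89.5] [285.7 219.5] [301.8 197.6] [ 0.2  0.1  1.9  0.4  0.8 -2.3]
```

View pics/a3.png

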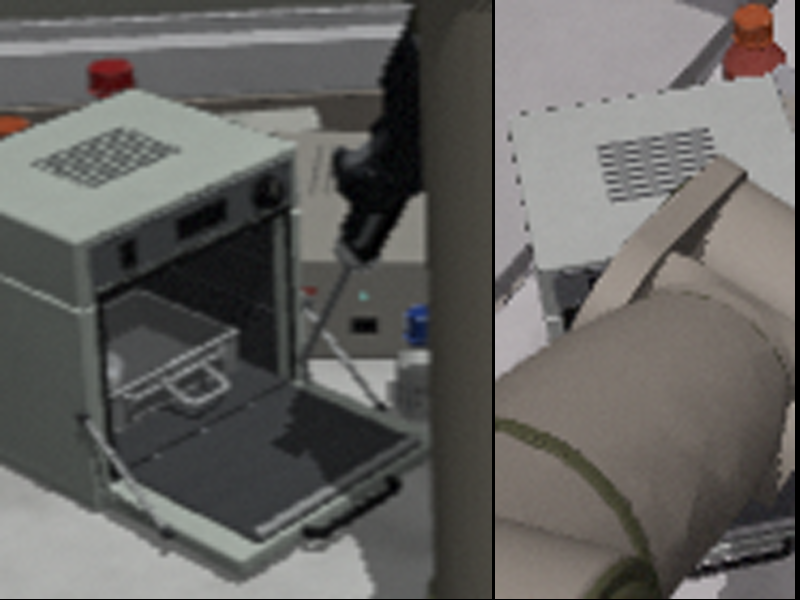

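Here the hook tip shows at scene px ≈ (284.6,219.2), and the prediction was (285.7,219.5). The oven is fully visible and the loop bar runs from ≈ (257.8,224.6) to (268.3,220). I'll refit with these points.

```bash
cat > fit2.py <<'E'
from h import *
import pickle
from scipy.optimize import least_squares
C=pickle.load(open("cams.pkl","rb"));s=C["s"];t=C["t"]
T=lambda u,v:(248+u/4.6,105+v/4.6)
S=lambda u,v:(208+u/5.5,160+v/5.5)
A=lambda u,v:(215+u/4.28,130+v/4.28)
ob=[(t,T(35,242),(-100,110,222)),(t,T(338,195),(-100,-110,222)),(t,T(60,285),(-100,89,168)),(t,T(322,240),(-100,-89,168)),
(t,T(85,415),(-100,89,30)),(t,T(318,372),(-100,-89,30)),
(s,A(76,245),(-100,110,222)),(s,A(297,148),(-100,-110,222)),(s,A(100,297),(-100,89,168)),(s,A(292,210),(-100,-89,168)),
(s,A(116,466),(-100,89,30)),(s,A(297,380),(-100,-89,30)),
(t,(298.5,219.3),(-232,0,30)),(s,(291.5,242.4),(-232,0,30)),(s,(261,190.4),(-100,0,168)),(t,(290,162),(-100,0,168))]
def W(p,P):
    c,d=np.cos(p[2]),np.sin(p[2]);return np.array([p[0]+c*P[0]-d*P[1],p[1]+d*P[0]+c*P[1],P[2]])
f=lambda p:np.concatenate([proj(c,W(p,P))-px for c,px,P in ob])
ov=least_squares(f,[635,445,.69],loss="soft_l1",x_scale=[10,10,.1]).x
# loop: oven frame rail x, y centre, dip, yaw
lo=[(s,A(183,405),1),(s,A(228,385),-1),(s,S(288,357),1),(s,S(331,332),-1),(t,T(195,372),1),(t,T(242,365),-1)]
ar=[(s,A(165,388),1),(s,A(212,362),-1),(s,S(252,328),1),(s,S(305,298),-1),(t,T(187,335),1),(t,T(240,325),-1)]
def L(q,k,bar):
    x,y,d,w=q;r=30*bar;a=np.array([x-r*np.cos(d),y]);a=np.array([x,y])+np.array([[np.cos(w),-np.sin(w)],[np.sin(w),np.cos(w)]])@np.array([-r*np.cos(d),k*(17 if bar else 19.5)])
    return W(ov,(a[0],a[1],54-r*np.sin(d)))
g=lambda q:np.concatenate([proj(c,L(q,k,1))-px for c,px,k in lo]+[proj(c,L(q,k,0))-px for c,px,k in ar]+[[q[3]*20,(q[0]+65)/4]])
lp=least_squares(g,[-65,-13,.27,0],loss="soft_l1",x_scale=[10,10,.1,.1]).x
if __name__=="__main__":
    print("oven",ov,round(ov[2],3));print(f(ov).reshape(-1,2).T)
    print("loop",lp,lp[2:].round(3));print(g(lp)[:-2].reshape(-1,2).T)
E
python3 fit2.py
python3 - <<'E'
import sys;sys.path.insert(0,'.')
from fit2 import *
x,p,R=st();print(p,R.round(3).tolist())
Rt=Rhook(ov[2],np.pi/6);print("turn",turn(Rt))
b=np.array([13,0,151.4])
tip=W(ov,(lp[0]-13,lp[1],72));tcp=tip-Rt@b
print("tip entry",tip,"tcp",tcp,"shift",shift(tcp,R=Rt))
print("down34 in tool",Rt.T@[0,0,-34])
c=(R@b+p)[:2]-ov[:2];cc,ss=np.cos(ov[2]),np.sin(ov[2]);print("tip now in oven",cc*c[0]+ss*c[1],-ss*c[0]+cc*c[1])
E
```

```text
oven [629.1 440.1   0.7] 0.707
[[-0.8  1.6  2.5 -1.2  1.9 -0.  -1.4  1.2 -0.1 -1.8 -0.6 -1.7  0.9  0.8
  -0.3  0.5]
 [-0.4 -0.5  0.8  2.3 -1.3 -0.  -1.4 -1.2  0.6  1.8  0.9 -0.2  0.2  1.3
  -0.3  1.6]]
loop [-64.6 -13.7   0.3  -0. ] [ 0.3 -0. ]
[[ 2.4 -0.1 -0.2 -0.1  0.9  0.  -0.  -1.8 -0.3 -0.7  0.7 -0.1]
 [-0.2  0.6 -0.5  0.2 -0.   0.1 -1.5  0.3 -0.4  0.7  0.5  1.2]]
[453.6 262.  231.1] [[-0.673, -0.639, 0.371], [-0.557, 0.769, 0.314], [-0.486, 0.005, -0.874]]
turn [-0.1 -0.9 -0.8]
tip entry [579.  379.4  72. ] tcp [530.  337.5 209.6] shift [-82.1   7.9  72.2]
down34 in tool [17.   0.  29.4]
tip now in oven -186.83775020118532 -21.700181628556052
```

Call:
carry_out:
  deltas:
    - [[0, 0, 0, 0, -0.9, -0.7, 0], [-0.0137, 0.0013, 0.012, 0, 0, 0, 0], [-0.0137, 0.0013, 0.012, 0, 0, 0, 0], [-0.0137, 0.0013, 0.012, 0, 0, 0, 0], [-0.0137, 0.0013, 0.012, 0, 0, 0, 0], [-0.0137, 0.0013, 0.012, 0, 0, 0, 0], [-0.0137, 0.0013, 0.012, 0, 0, 0, 0], [0, 0, 0, 0, 0, 0, 0]]

```text
clock: 11.43
position: [531.4, 338.7, 208.7]
eef_rot: [[-0.659, -0.648, 0.381], [-0.562, 0.762, 0.323], [-0.5, -0.001, -0.866]]
contact_force: [-1.0, 0.1, -1.6]
gripper_width: 19.6
grip_force: 59.0
```

```bash
cat > l4.py <<'E'
import sys
from look import *
from fit2 import ov,lp,W,L
def tipo():
    x,p,R=st();w=p+R@[13,0,151.4];c=w[:2]-ov[:2];a,b=np.cos(ov[2]),np.sin(ov[2]);return w,np.array([a*c[0]+b*c[1],-b*c[0]+a*c[1],w[2]])
w,to=tipo();print("tip oven",to,"px",proj(s,w),"bend px",proj(s,p+R@[0,0,136.4]),"lean",np.degrees(np.arccos(-R[2,2])),"f",x["contact_force"])
print("bar px",proj(s,L(lp,1,1)),proj(s,L(lp,-1,1)),"rail",proj(s,L(lp,1,0)),proj(s,L(lp,-1,0)))
put(s,225,175,90,75,8,0,0);cv2.imwrite("pics/%s.png"%sys.argv[1],o)
E
python3 l4.py b1
```

```text
[530.1 337.5 209.2] [[-0.66, -0.648, 0.381], [-0.562, 0.762, 0.323], [-0.499, -0.001, -0.866]] 11.5333 [272.8 180.5] [296.  163.6]
stand_fork [(array([377.3, 251.9]), 0.68), (array([464.5, 245.5]), 0.56)] (array([ 974.4, -209.6, -406.5]), np.float64(167.2823820646457))
tray_hook [(array([269.4, 185.6]), 0.67)] 
hook_tip [(array([259.6, 215.4]), 0.52)] 
loop_axis [(array([255.4, 218.4]), 0.61), (array([299.2, 219.6]), 0.37)] (array([458.3, 339.1,  81.5]), np.float64(134.96085474703906))
oven_mouth [(array([260.8, 191. ]), 0.8)] 
door_lip [(array([291.5, 242.8]), 0.81), (array([299.8, 220.4]), 0.6)] (array([451.6, 289.1,  31.6]), np.float64(7.049943876944807))
tray [(array([242.9, 215.7]), 0.59)] 
tip oven [-77.5 -14.2  72.2] px [260.7 213.4] bend px [259.6 207.9] lean 29.94698248489441 f [ 0.2  0.2 -2.6]
bar px [260.1 224.4] [268.1 220.6] rail [253.5 219.2] [262.7 214.9]
```

View pics/b1.png

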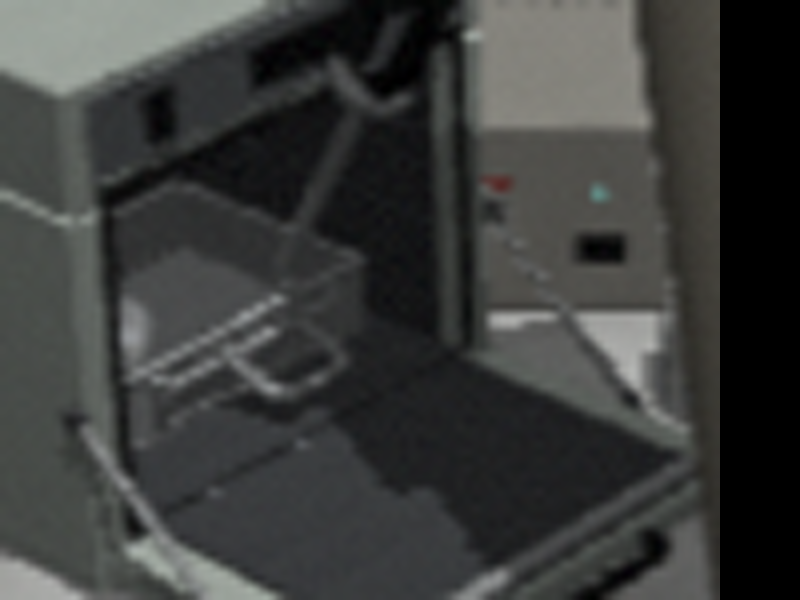

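The shaft comes down to its tip at px ≈ (260.6,212.5), right over the loop opening (loop centre ≈ (260.6,219)). I'll lower it now.

Call:
carry_out:
  deltas:
    - [[0.0024, 0, 0.0042, 0, 0, 0, 0], [0.0024, 0, 0.0042, 0, 0, 0, 0], [0.0024, 0, 0.0042, 0, 0, 0, 0], [0.0024, 0, 0.0042, 0, 0, 0, 0], [0.0024, 0, 0.0042, 0, 0, 0, 0], [0, 0, 0, 0, 0, 0, 0]]

```text
clock: 12.73
position: [529.9, 337.3, 184.1]
eef_rot: [[-0.66, -0.648, 0.38], [-0.562, 0.762, 0.322], [-0.498, -0.0, -0.867]]
contact_force: [0.2, -0.4, -1.2]
gripper_width: 18.8
grip_force: 59.0
```

Call:
carry_out:
  deltas:
    - [[0.0024, 0, 0.0042, 0, 0, 0, 0], [0.0024, 0, 0.0042, 0, 0, 0, 0], [0, 0, 0, 0, 0, 0, 0]]

```text
clock: 12.98
position: [530.0, 337.3, 174.7]
eef_rot: [[-0.66, -0.648, 0.38], [-0.562, 0.762, 0.323], [-0.499, -0.001, -0.867]]
contact_force: [-0.9, -0.6, -2.3]
gripper_width: 18.9
grip_force: 59.0
```

```bash
python3 l4.py b2
```

```text
[530.4 337.5 175.7] [[-0.66, -0.648, 0.382], [-0.561, 0.762, 0.323], [-0.5, -0.001, -0.866]] 13.0833 [273.3 190.4] [296.7 170.6]
stand_fork [(array([450.2, 188.9]), 0.73), (array([467.1, 245. ]), 0.55)] (array([ 540.1, -224.4,  141.9]), np.float64(6.275013224936373))
tray_hook [(array([270.7, 193.2]), 0.51)] 
hook_tip [(array([259. , 225.9]), 0.59)] 
loop_axis [(array([258.2, 217.3]), 0.9)] 
oven_mouth [(array([259.1, 188.2]), 0.57)] 
door_lip [(array([291.9, 240.2]), 0.64), (array([299.7, 216. ]), 0.64)] (array([459.4, 290.9,  39.4]), np.float64(2.4184449243500135))
tray [] 
tip oven [-77.3 -14.3  38.3] px [261.2 222.5] bend px [260.1 216.9] lean 29.990755978226666 f [-0.2 -1.2 -2.4]
bar px [260.1 224.4] [268.1 220.6] rail [253.5 219.2] [262.7 214.9]
```

View pics/b2.png

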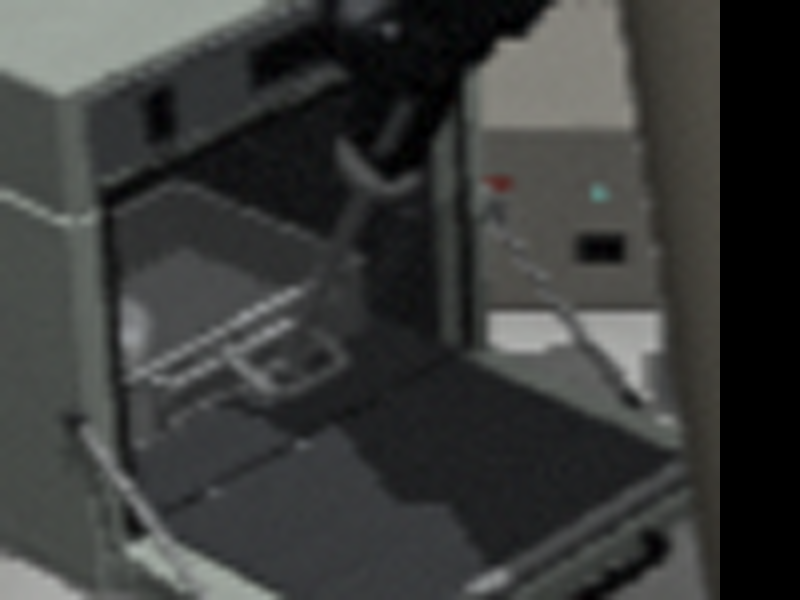

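The tip is inside the loop (≈ px (261,221)). I'll pull gently.

Call:
carry_out:
  deltas:
    - [[0.0035, 0, -0.002, 0, 0, 0, 0], [0.0035, 0, -0.002, 0, 0, 0, 0], [0.0035, 0, -0.002, 0, 0, 0, 0], [0.0035, 0, -0.002, 0, 0, 0, 0], [0.0035, 0, -0.002, 0, 0, 0, 0], [0.0035, 0, -0.002, 0, 0, 0, 0]]

```text
clock: 14.28
position: [512.2, 321.7, 176.5]
eef_rot: [[-0.659, -0.647, 0.383], [-0.561, 0.762, 0.324], [-0.502, -0.002, -0.865]]
contact_force: [2.7, 4.7, 0.3]
gripper_width: 19.2
grip_force: 59.0
```

Call:
carry_out:
  deltas:
    - [[0.0026, 0, -0.0015, 0, 0, 0, 0], [0.0026, 0, -0.0015, 0, 0, 0, 0], [0.0026, 0, -0.0015, 0, 0, 0, 0], [0.0026, 0, -0.0015, 0, 0, 0, 0]]

```text
clock: 14.62
position: [502.8, 313.9, 176.0]
eef_rot: [[-0.659, -0.648, 0.382], [-0.561, 0.762, 0.323], [-0.501, -0.001, -0.866]]
contact_force: [3.6, 3.4, -0.6]
gripper_width: 19.3
grip_force: 59.0
```

```bash
python3 l4.py b3
```

```text
[502.5 313.8 175.7] [[-0.66, -0.648, 0.381], [-0.561, 0.762, 0.323], [-0.5, -0.001, -0.866]] 14.7167 [281.7 194.1] [298.6 179.1]
stand_fork [(array([450.2, 185.2]), 0.89), (array([465.6, 245.5]), 0.73)] (array([ 522.2, -216.8,  163.3]), np.float64(2.4559039528397433))
tray_hook [(array([277.5, 197.1]), 0.71)] 
hook_tip [] 
loop_axis [(array([262.6, 220.8]), 0.96)] 
oven_mouth [(array([260.5, 190.4]), 0.87)] 
door_lip [(array([292.2, 241.4]), 0.74), (array([298.5, 216.9]), 0.56)] (array([453.3, 291.4,  39.7]), np.float64(4.6425912382694845))
tray [(array([249.7, 220. ]), 0.95)] 
tip oven [-113.6  -14.1   38. ] px [268.9 226.4] bend px [267.9 220.7] lean 29.980554148418797 f [ 1.8  2.4 -0. ]
bar px [260.1 224.4] [268.1 220.6] rail [253.5 219.2] [262.7 214.9]
```

View pics/b3.png

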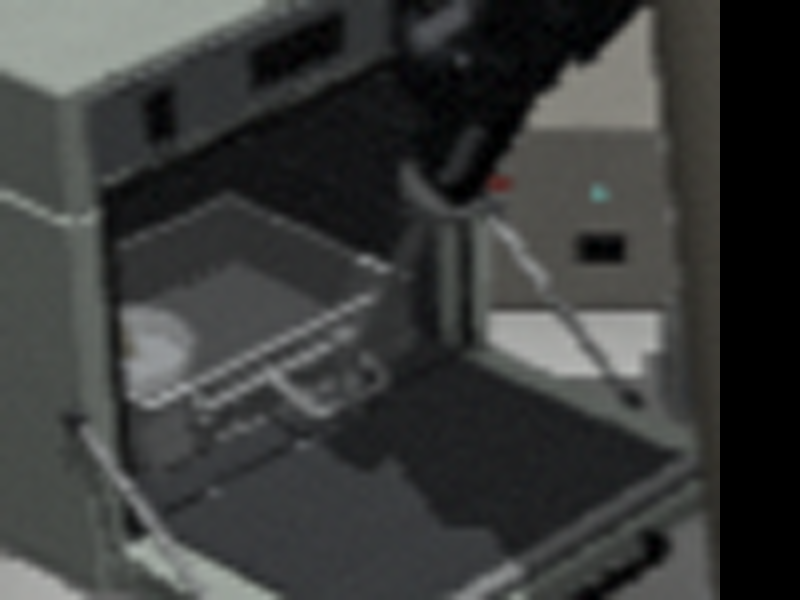

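The tray follows the hook at about 5 N of drag, with the loop taut (bar ≈ px (268,224)). I'll keep drawing it out.

Call:
carry_out:
  deltas:
    - [[0.0035, 0, -0.002, 0, 0, 0, 0], [0.0052, 0, -0.003, 0, 0, 0, 0], [0.0052, 0, -0.003, 0, 0, 0, 0], [0.0052, 0, -0.003, 0, 0, 0, 0], [0.0052, 0, -0.003, 0, 0, 0, 0], [0.0052, 0, -0.003, 0, 0, 0, 0], [0.0052, 0, -0.003, 0, 0, 0, 0], [0.0052, 0, -0.003, 0, 0, 0, 0], [0.0052, 0, -0.003, 0, 0, 0, 0], [0.0052, 0, -0.003, 0, 0, 0, 0]]

```text
clock: 16.25
position: [458.2, 276.0, 175.8]
eef_rot: [[-0.659, -0.648, 0.382], [-0.561, 0.762, 0.323], [-0.5, -0.001, -0.866]]
contact_force: [4.0, 2.5, -0.4]
gripper_width: 19.5
grip_force: 59.0
```

Call:
carry_out:
  deltas:
    - [[0.0052, 0, -0.003, 0, 0, 0, 0], [0.0052, 0, -0.003, 0, 0, 0, 0], [0.0052, 0, -0.003, 0, 0, 0, 0], [0.0052, 0, -0.003, 0, 0, 0, 0], [0.0052, 0, -0.003, 0, 0, 0, 0], [0.0052, 0, -0.003, 0, 0, 0, 0], [0.0052, 0, -0.003, 0, 0, 0, 0], [0.0052, 0, -0.003, 0, 0, 0, 0], [0.0035, 0, -0.002, 0, 0, 0, 0]]

```text
clock: 17.0
position: [418.3, 242.3, 175.6]
eef_rot: [[-0.66, -0.648, 0.381], [-0.561, 0.762, 0.323], [-0.5, -0.001, -0.866]]
contact_force: [3.9, 1.9, -1.1]
gripper_width: 19.3
grip_force: 59.0
```

```bash
python3 l4.py b4
```

```text
[418.3 242.3 175.5] [[-0.66, -0.648, 0.381], [-0.562, 0.762, 0.323], [-0.499, -0.001, -0.866]] 17.1 [308.7 205.9] [304.9 206.7]
stand_fork [(array([449.8, 188. ]), 0.88), (array([464.6, 248.4]), 0.73)] (array([ 519. , -216.8,  154.4]), np.float64(0.35920212565847603))
tray_hook [(array([306.4, 210. ]), 0.71)] 
hook_tip [(array([292.1, 238.6]), 0.48)] 
loop_axis [(array([282.7, 231.1]), 0.56), (array([464.1, 244.8]), 0.66)] (array([557.9,  46.5,  60.8]), np.float64(538.1469712694626))
oven_mouth [(array([261.8, 188.1]), 0.57), (array([287.6, 162.1]), 0.89)] (array([538.8, 374.1, 184.4]), np.float64(7.329079510784628))
door_lip [(array([375.1, 253.8]), 0.6)] 
tray [(array([274.8, 230.4]), 0.72)] 
tip oven [-223.8  -13.8   37.9] px [293.5 238.8] bend px [292.6 233. ] lean 29.954677358234576 f [ 2.4  1.1 -0.8]
bar px [260.1 224.4] [268.1 220.6] rail [253.5 219.2] [262.7 214.9]
```

Call:
carry_out:
  deltas:
    - [[-0.001, 0, -0.0017, 0, 0, 0, 0], [-0.001, 0, -0.0018, 0, 0, 0, 0], [0.0026, 0, -0.0015, 0, 0, 0, 0], [0.0035, 0, -0.002, 0, 0, 0, 0], [0.0035, 0, -0.002, 0, 0, 0, 0], [0.0035, 0, -0.002, 0, 0, 0, 0], [0.0035, 0, -0.002, 0, 0, 0, 0]]

```text
clock: 18.38
position: [404.2, 230.0, 180.0]
eef_rot: [[-0.659, -0.647, 0.383], [-0.561, 0.762, 0.323], [-0.501, -0.002, -0.866]]
contact_force: [3.4, 2.2, -0.7]
gripper_width: 19.5
grip_force: 59.1
```

Call:
carry_out:
  deltas:
    - [[0.0026, 0, -0.0015, 0, 0, 0, 0], [0.0026, 0, -0.0015, 0, 0, 0, 0], [0.0026, 0, -0.0015, 0, 0, 0, 0]]

```text
clock: 18.63
position: [397.3, 224.3, 179.8]
eef_rot: [[-0.659, -0.648, 0.382], [-0.561, 0.762, 0.323], [-0.5, -0.001, -0.866]]
contact_force: [2.6, 2.4, -1.5]
gripper_width: 19.6
grip_force: 59.1
```

Call:
carry_out:
  deltas:
    - [[0.0017, 0, -0.001, 0, 0, 0, 0], [0.0017, 0, -0.001, 0, 0, 0, 0]]

```text
clock: 18.8
position: [394.3, 221.8, 179.7]
eef_rot: [[-0.659, -0.648, 0.382], [-0.561, 0.762, 0.323], [-0.5, -0.001, -0.866]]
contact_force: [2.9, 2.9, -0.9]
gripper_width: 19.1
grip_force: 58.9
```

Call:
carry_out:
  deltas:
    - [[0.0017, 0, -0.001, 0, 0, 0, 0], [0.0017, 0, -0.001, 0, 0, 0, 0]]

```text
clock: 18.97
position: [391.4, 219.3, 179.7]
eef_rot: [[-0.659, -0.648, 0.382], [-0.561, 0.762, 0.323], [-0.5, -0.001, -0.866]]
contact_force: [3.1, 2.7, -2.1]
gripper_width: 19.5
grip_force: 58.9
```

Call:
carry_out:
  deltas:
    - [[0.0017, 0, -0.001, 0, 0, 0, 0], [0.0009, 0, -0.0005, 0, 0, 0, 0]]

```text
clock: 19.13
position: [389.2, 217.3, 179.8]
eef_rot: [[-0.659, -0.647, 0.382], [-0.561, 0.762, 0.323], [-0.5, -0.001, -0.866]]
contact_force: [5.3, 2.9, -2.1]
gripper_width: 19.4
grip_force: 58.8
```

Call:
carry_out:
  deltas:
    - [[0.0009, 0, -0.0005, 0, 0, 0, 0], [0.0009, 0, -0.0005, 0, 0, 0, 0]]

```text
clock: 19.3
position: [387.7, 215.9, 179.7]
eef_rot: [[-0.659, -0.647, 0.382], [-0.561, 0.762, 0.323], [-0.5, -0.002, -0.866]]
contact_force: [5.2, 3.8, -2.1]
gripper_width: 19.7
grip_force: 58.9
```

Call:
carry_out:
  deltas:
    - [[0.0009, 0, -0.0005, 0, 0, 0, 0], [0.0009, 0, -0.0005, 0, 0, 0, 0], [0, 0, 0, 0, 0, 0, 0]]

```text
clock: 19.55
position: [386.3, 214.5, 179.9]
eef_rot: [[-0.659, -0.647, 0.383], [-0.561, 0.762, 0.323], [-0.501, -0.002, -0.866]]
contact_force: [5.4, 2.6, -2.1]
gripper_width: 19.4
grip_force: 58.8
```

Call:
carry_out:
  deltas:
    - [[0.0009, 0, -0.0005, 0, 0, 0, 0], [0, 0, 0, 0, 0, 0, 0]]

```text
clock: 19.72
position: [385.5, 213.9, 179.8]
eef_rot: [[-0.659, -0.647, 0.383], [-0.561, 0.762, 0.323], [-0.501, -0.002, -0.866]]
contact_force: [5.0, 3.2, -2.2]
gripper_width: 19.3
grip_force: 58.9
```

```bash
python3 l4.py b5
```

```text
[385.6 213.9 179.9] [[-0.659, -0.647, 0.383], [-0.561, 0.762, 0.323], [-0.501, -0.002, -0.866]] 19.8167 [320.2 209.4] [307.8 217.5]
stand_fork [(array([451.5, 187.3]), 0.77), (array([465.7, 247. ]), 0.68)] (array([ 521.4, -220.2,  156.7]), np.float64(5.18008031056899))
tray_hook [(array([298.2, 239.7]), 0.67)] 
hook_tip [(array([298.8, 237.9]), 0.38)] 
loop_axis [(array([289.9, 236.9]), 0.73)] 
oven_mouth [(array([260.6, 194.7]), 0.94), (array([288.1, 163.9]), 0.66)] (array([550.9, 380.4, 158.2]), np.float64(12.126852741412687))
door_lip [(array([292.6, 241.4]), 0.79)] 
tray [(array([279.8, 235.5]), 0.64)] 
tip oven [-267.5  -14.3   42.3] px [304.  242.6] bend px [303.  236.7] lean 30.043955284724582 f [ 4.6  2.1 -1.4]
bar px [260.1 224.4] [268.1 220.6] rail [253.5 219.2] [262.7 214.9]
```

Call:
carry_out:
  deltas:
    - [[0.0009, 0, -0.0005, 0, 0, 0, 0], [0.0009, 0, -0.0005, 0, 0, 0, 0], [0, 0, 0, 0, 0, 0, 0]]

```text
clock: 20.77
position: [383.9, 212.6, 179.8]
eef_rot: [[-0.659, -0.647, 0.383], [-0.561, 0.762, 0.323], [-0.501, -0.002, -0.866]]
contact_force: [4.1, 2.5, -1.7]
gripper_width: 19.6
grip_force: 59.0
```

```bash
python3 l4.py b6 | grep -E "loop_axis|tip oven|^tray "
python3 - <<'E'
import cv2
a=cv2.imread("pics/b6.png")
from h import *
from fit2 import s as S,ov
def O(w):
    c=w[:2]-ov[:2];a,b=np.cos(ov[2]),np.sin(ov[2]);return np.array([a*c[0]+b*c[1],-b*c[0]+a*c[1]])
for k in range(2):
    c=bot.camera("scene");q=bot.tip_of(c,"loop_axis")[:1];q and print(O(atz(c,q[0]["centre"],54)))
cv2.imwrite("pics/c1.png",cv2.resize(c["image"][185:270,225:330],None,fx=7,fy=7,interpolation=cv2.INTER_CUBIC))
E
```

```text
loop_axis [(array([289.9, 234. ]), 0.72)] 
tray [(array([277.7, 234.5]), 0.6)] 
tip oven [-269.6  -14.2   42.2] px [304.5 242.9] bend px [303.5 236.9] lean 30.039792799490986 f [ 4.4  3.  -1.3]
[-233.7   10.1]
```

View pics/c1.png

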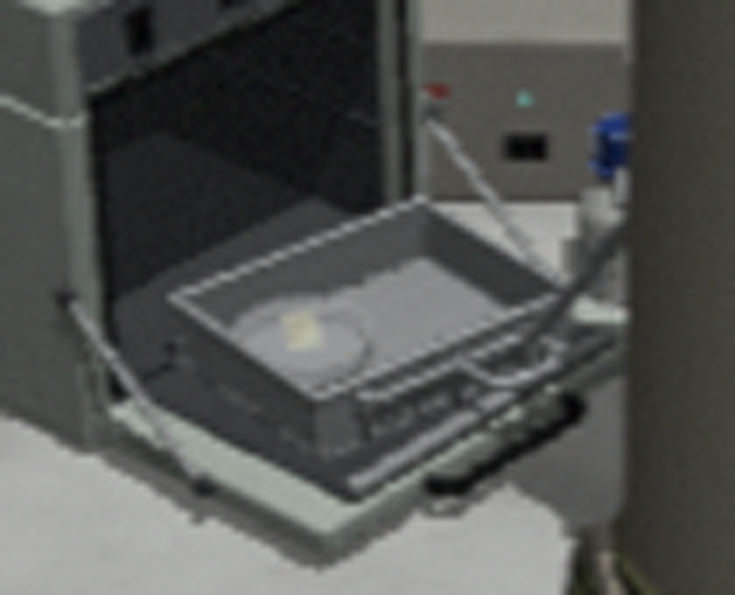

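Run:
```python
from h import *
from fit2 import s as S,ov
def O(w):
    c=w[:2]-ov[:2];a,b=np.cos(ov[2]),np.sin(ov[2]);return np.array([a*c[0]+b*c[1],-b*c[0]+a*c[1]])
for n,q,z in(("FL",(318,400),62),("FR",(562,297),62),("BL",(173,296),62),("BR",(422,200),62),("FLb",(322,455),30),("lipL",(350,486),35),("lipR",(545,377),35),("loopL",(468,368),50),("loopR",(560,345),50)):
    print(n,O(atz(S,(225+q[0]/7,185+q[1]/7),z)))
```

```text
FL [-214.1   72.6]
FR [-231.9  -58.1]
BL [-104.2   56.5]
BR [-123.6  -78.9]
FLb [-209.3   67.5]
lipL [-240.9   81. ]
lipR [-242.1  -36. ]
loopL [-229.1   -1.6]
loopR [-245.5  -42.2]
```

The tray is on the door with the dish in it, but yawed about 0.13 rad. Its right front corner leads and is at the lip, and the left corner is ≈ 18 mm short. Pulling further should pivot it square.

Call:
carry_out:
  deltas:
    - [[0.0009, 0, -0.0005, 0, 0, 0, 0], [0.0009, 0, -0.0005, 0, 0, 0, 0], [0.0009, 0, -0.0005, 0, 0, 0, 0], [0.0009, 0, -0.0005, 0, 0, 0, 0], [0, 0, 0, 0, 0, 0, 0]]

```text
clock: 22.18
position: [380.6, 210.0, 179.7]
eef_rot: [[-0.659, -0.647, 0.382], [-0.561, 0.762, 0.323], [-0.5, -0.001, -0.866]]
contact_force: [4.7, 3.0, -2.2]
gripper_width: 19.3
grip_force: 59.0
```

Call:
carry_out:
  deltas:
    - [[0.0009, 0, -0.0005, 0, 0, 0, 0], [0.0009, 0, -0.0005, 0, 0, 0, 0], [0, 0, 0, 0, 0, 0, 0]]

```text
clock: 22.43
position: [379.0, 208.7, 179.6]
eef_rot: [[-0.659, -0.648, 0.382], [-0.561, 0.762, 0.323], [-0.5, -0.001, -0.866]]
contact_force: [4.0, 3.2, -1.8]
gripper_width: 19.3
grip_force: 59.0
```

Call:
carry_out:
  deltas:
    - [[0.0009, 0, -0.0005, 0, 0, 0, 0], [0.0009, 0, -0.0005, 0, 0, 0, 0], [0, 0, 0, 0, 0, 0, 0]]

```text
clock: 22.68
position: [377.3, 207.4, 179.4]
eef_rot: [[-0.66, -0.648, 0.382], [-0.561, 0.762, 0.323], [-0.5, -0.001, -0.866]]
contact_force: [4.4, 4.0, -1.3]
gripper_width: 19.4
grip_force: 59.0
```

```bash
cat > tr.py <<'E'
from h import *
from fit2 import ov,W
from scipy.optimize import minimize
def hull(c,x,y,w):
    P=[]
    for a in(-55,55):
        for b in(-70,70):
            for z in(30,62):
                P.append(proj(c,W(ov,(x+np.cos(w)*a-np.sin(w)*b,y+np.sin(w)*a+np.cos(w)*b,z))))
    m=np.zeros((1600,2560),np.uint8);h=cv2.convexHull(np.float32(P)*4);cv2.fillConvexPoly(m,np.int32(h.round()),1)
    return cv2.resize(m.astype(np.float32),(640,400),interpolation=cv2.INTER_AREA)
for k in range(2):
    c=bot.camera("scene");r=bot.masks_of(c,"tray")
    if not r: print("none");continue
    m=np.array(r[0]["region"]).astype(np.uint8)
    hh=cv2.convexHull(cv2.findNonZero(m));M=np.zeros_like(m);cv2.fillConvexPoly(M,hh,1);M=M.astype(np.float32)
    cost=lambda q:np.abs(hull(c,q[0],q[1],q[2]/100)-M).sum()/M.sum()
    best=min((minimize(cost,[-168,-5,w],method="Nelder-Mead",options=dict(initial_simplex=[[-168,-5,w],[-158,-5,w],[-168,7,w],[-168,-5,w-12]])) for w in(2,14)),key=lambda r:r.fun)
    print("tray oven x,y,yaw(crad)",best.x,round(best.fun,3),r[0]["score"],m.sum())
E
python3 tr.py
```

```text
tray oven x,y,yaw(crad) [-175.8    4.7    0.6] 0.062 0.94 1192
none
```

```bash
cat > hk.py <<'E'
from h import *
from fit2 import ov,W
x,p,R=st();print(p,x["contact_force"])
def O(w):
    c=w[:2]-ov[:2];a,b=np.cos(ov[2]),np.sin(ov[2]);return np.array([a*c[0]+b*c[1],-b*c[0]+a*c[1],w[2]])
G=np.array([0,0,-19.])
Q=lambda d,pt:p+R@(G+Ro.from_rotvec([0,np.radians(d),0]).apply(np.array(pt)-G))
for n in("scene","top"):
    c=bot.camera(n)
    print(n,[(a["centre"],round(a["score"],2)) for a in bot.tip_of(c,"hook_tip")[:2]])
    r=bot.masks_of(c,"tray_hook")
    if r:
        m=np.array(r[0]["region"]);v,u=np.nonzero(m);print("mask",m.sum(),"bbox",u.min(),u.max(),v.min(),v.max(),round(r[0]["score"],2))
        for vv in range(v.min(),v.max()+1,3):print(vv,u[v==vv].min(),u[v==vv].max(),end="; ")
        print()
    for d in(-8,-4,0,4,8):print(d,"tip px",proj(c,Q(d,(13,0,151.4))),"bend",proj(c,Q(d,(0,0,136.4))),"mid",proj(c,Q(d,(0,0,80))),"oven",O(Q(d,(13,0,151.4))))
E
python3 hk.py
```

```text
[377.3 207.4 179.4] [ 4.3  2.8 -2.3]
scene [([301.6, 238.6], 0.37)]
mask 42 bbox 302 312 221 234 0.47
221 312 312; 224 309 311; 227 306 309; 230 304 306; 233 302 304; 
-8 tip px [301.4 238.3] bend [301.1 232.6] mid [309.5 223.6] oven [-257.5  -13.8   53.6]
-4 tip px [303.9 241.3] bend [303.2 235.4] mid [310.9 225.5] oven [-267.6  -13.8   47.3]
0 tip px [306.5 244.1] bend [305.5 238.1] mid [312.4 227.3] oven [-278.2  -13.7   41.8]
4 tip px [309.2 246.8] bend [307.9 240.8] mid [314.  228.9] oven [-289.1  -13.7   37. ]
8 tip px [311.9 249.3] bend [310.3 243.2] mid [315.6 230.5] oven [-300.4  -13.7   33. ]
top []
-8 tip px [304.5 221. ] bend [304.2 217.3] mid [305.7 218.2] oven [-257.5  -13.8   53.6]
-4 tip px [305.1 224.6] bend [304.8 220.6] mid [306.1 220.4] oven [-267.6  -13.8   47.3]
0 tip px [305.8 228.1] bend [305.4 223.9] mid [306.5 222.6] oven [-278.2  -13.7   41.8]
4 tip px [306.4 231.6] bend [306.  227.2] mid [306.9 224.8] oven [-289.1  -13.7   37. ]
8 tip px [307.1 235.1] bend [306.6 230.4] mid [307.3 227. ] oven [-300.4  -13.7   33. ]
```

The hook has pivoted about 7° in the pads, so its tip is a little high (≈ 51, limit 54). I'll lower it within the loop and ease the pull.

Call:
carry_out:
  deltas:
    - [[0.001, 0, 0.0017, 0, 0, 0, 0], [0.001, 0, 0.0017, 0, 0, 0, 0], [0.001, 0, 0.0017, 0, 0, 0, 0], [0.001, 0, 0.0018, 0, 0, 0, 0], [0, 0, 0, 0, 0, 0, 0], [0, 0, 0, 0, 0, 0, 0]]

```text
clock: 23.68
position: [377.3, 207.4, 171.3]
eef_rot: [[-0.66, -0.648, 0.381], [-0.562, 0.762, 0.323], [-0.5, -0.001, -0.866]]
contact_force: [2.5, 1.9, -2.1]
gripper_width: 19.5
grip_force: 59.2
```

```bash
python3 tr.py; python3 hk.py | head -5
```

```text
tray oven x,y,yaw(crad) [-175.9    4.6    3.9] 0.065 0.62 1165
tray oven x,y,yaw(crad) [-174.1    4.6    4.2] 0.063 0.82 1162
[377.3 207.4 171.5] [ 2.6  2.4 -0.6]
scene [([452.0, 185.6], 0.51), ([299.8, 239.9], 0.42)]
-8 tip px [301.5 240.6] bend [301.1 234.8] mid [309.5 226. ] oven [-257.5  -13.8   45.6]
-4 tip px [303.9 243.5] bend [303.3 237.7] mid [310.9 227.8] oven [-267.6  -13.8   39.4]
0 tip px [306.5 246.4] bend [305.5 240.4] mid [312.4 229.6] oven [-278.2  -13.8   33.8]
```

Run:
```python
from h import *
from fit2 import ov
def O(w):
    c=w[:2]-ov[:2];a,b=np.cos(ov[2]),np.sin(ov[2]);return np.array([a*c[0]+b*c[1],-b*c[0]+a*c[1]])
acc=0
for k in range(3):c=bot.camera("scene");acc=acc+c["image"].astype(float)/3
g=cv2.cvtColor(acc.astype(np.uint8),cv2.COLOR_BGR2GRAY)[185:270,225:330];f=4
g=cv2.resize(g,None,fx=f,fy=f,interpolation=cv2.INTER_CUBIC)
L=cv2.createLineSegmentDetector().detect(g)[0][:,0]
for l in sorted(L,key=lambda l:-np.hypot(l[0]-l[2],l[1]-l[3]))[:26]:
    a,b=[(225+(l[i]+.5)/f-.5,185+(l[i+1]+.5)/f-.5) for i in(0,2)]
    if abs(a[0]-b[0])<5: continue
    out=[]
    for z in(62,30):
        A,B=O(atz(c,a,z)),O(atz(c,b,z));d=A-B;out+=[A,B,round(float(-np.arctan(d[0]/d[1])) if abs(d[1])>1e-3 else 9,3)]
    print(np.round(a),np.round(b),"z62",*out[:3],"z30",*out[3:])
```

```text
[251. 231.] [282. 215.] z62 [-124.7   67.5] [-122.3  -65.4] 0.018 z30 [-83.1  33.3] [ -80.6 -105. ] 0.018
[274. 256.] [246. 242.] z62 [-275.3  117. ] [-161.5  121.1] -1.535 z30 [-239.8   84.7] [-121.3   89. ] -1.535
[274. 245.] [301. 229.] z62 [-232.6   74.7] [-230.2  -41.8] 0.021 z30 [-195.4   40.8] [-192.8  -80.4] 0.021
[249. 232.] [274. 244.] z62 [-124.3   76.6] [-232.1   73.4] -1.541 z30 [-82.6  42.7] [-194.8   39.4] -1.541
[285. 190.] [312. 191.] z62 [  -2.2 -197. ] [ -75.8 -260.7] -0.857 z30 [  44.3 -241.9] [ -32.2 -308.2] -0.857
[271. 219.] [249. 231.] z62 [-115.6  -24. ] [-116.8   72. ] 0.012 z30 [-73.6 -61.9] [-74.8  37.9] 0.012
[276. 254.] [296. 243.] z62 [-272.5  106.3] [-270.5   24.2] 0.025 z30 [-236.9   73.7] [-234.7  -11.8] 0.025
[267. 214.] [247. 224.] z62 [-80.3 -38.7] [-81.8  48.3] 0.017 z30 [-36.9 -77.2] [-38.5  13.3] 0.017
[256. 253.] [271. 261.] z62 [-228.1  141. ] [-287.3  139. ] -1.537 z30 [-190.6  109.7] [-252.3  107.6] -1.537
[244. 196.] [258. 188.] z62 [ 73.3 -71.8] [  81.3 -146.7] 0.105 z30 [ 122.9 -111.6] [ 131.2 -189.6] 0.105
[252. 258.] [238. 250.] z62 [-
[... 351 characters left out ...]
6.5] -1.541 z30 [-125.4  134.8] [-76.4 136.3] -1.541
[290. 248.] [280. 254.] z62 [-278.4   56.2] [-279.2   97.5] 0.018 z30 [-243.    21.5] [-243.8   64.5] 0.018
[304. 248.] [294. 255.] z62 [-308.9   30.9] [-311.2   73.5] 0.055 z30 [-274.7   -4.8] [-277.1   39.5] 0.055
[308. 213.] [296. 213.] z62 [-176.8 -127.8] [-149.1 -102.6] -0.835 z30 [-137.3 -169.9] [-108.4 -143.7] -0.835
[290. 243.] [280. 249.] z62 [-260.5   37.4] [-262.9   78.9] 0.056 z30 [-224.4    2. ] [-226.9   45.1] 0.056
[272. 260.] [282. 255.] z62 [-285.9  134.5] [-285.8   96.4] 0.001 z30 [-250.8  102.9] [-250.7   63.3] 0.001
[280. 214.] [271. 219.] z62 [-113.8  -66.6] [-113.9  -24.4] 0.002 z30 [ -71.8 -106.2] [-71.9 -62.3] 0.002
```

The tray is square to the lip (front rim at −232 over its whole length, yaw difference below 0.01). I'll ease off 8 mm and lift the tip out of the loop.

Call:
carry_out:
  deltas:
    - [[-0.0023, 0, 0.0013, 0, 0, 0, 0], [-0.0023, 0, 0.0013, 0, 0, 0, 0], [-0.0023, 0, 0.0013, 0, 0, 0, 0], [0, 0, 0, 0, 0, 0, 0], [-0.0015, 0, -0.0026, 0, 0, 0, 0], [-0.0025, 0, -0.0043, 0, 0, 0, 0], [-0.0025, 0, -0.0043, 0, 0, 0, 0]]

```text
clock: 24.92
position: [383.3, 212.5, 184.9]
eef_rot: [[-0.66, -0.648, 0.381], [-0.561, 0.762, 0.323], [-0.5, -0.001, -0.866]]
contact_force: [-0.2, 0.3, -1.2]
gripper_width: 19.5
grip_force: 59.4
```

Call:
carry_out:
  deltas:
    - [[-0.0025, 0, -0.0043, 0, 0, 0, 0], [-0.0025, 0, -0.0043, 0, 0, 0, 0], [-0.0025, 0, -0.0043, 0, 0, 0, 0], [-0.004, 0, -0.007, 0, 0, 0, 0], [-0.0075, 0, -0.013, 0, 0, 0, 0], [-0.0075, 0, -0.013, 0, 0, 0, 0], [0, 0, 0, 0, 0, 0, 0]]

```text
clock: 25.5
position: [384.5, 212.7, 240.6]
eef_rot: [[-0.657, -0.647, 0.386], [-0.561, 0.762, 0.323], [-0.504, -0.004, -0.864]]
contact_force: [1.0, -0.2, -1.3]
gripper_width: 19.5
grip_force: 59.5
```

```bash
python3 tr.py; python3 hk.py
python3 - <<'E'
from h import *
x,p,R=st();print("turn",turn(Rhook(-.26,0)),x["joint_pos"])
E
```

```text
tray oven x,y,yaw(crad) [-177.9    6.2   -0.1] 0.037 0.89 1164
tray oven x,y,yaw(crad) [-176.2    6.3   -0.9] 0.111 0.95 1290
[383.  212.6 236.7] [-1.2  0.3 -1.8]
scene [([297.5, 224.9], 0.57)]
mask 124 bbox 299 316 191 222 0.56
191 313 314; 194 312 316; 197 313 315; 200 312 314; 203 309 312; 206 306 309; 209 303 308; 212 301 305; 215 299 303; 218 299 300; 221 299 301; 
-8 tip px [299.2 221. ] bend [298.9 215. ] mid [307.4 205.5] oven [-249.9  -13.5  110.7]
-4 tip px [301.8 224. ] bend [301.1 217.9] mid [308.8 207.3] oven [-260.1  -13.4  104.5]
0 tip px [304.4 226.8] bend [303.4 220.7] mid [310.3 209.1] oven [-270.6  -13.4   99. ]
4 tip px [307.1 229.5] bend [305.8 223.3] mid [311.9 210.8] oven [-281.6  -13.4   94.2]
8 tip px [309.9 232. ] bend [308.2 225.7] mid [313.5 212.4] oven [-292.8  -13.4   90.2]
top []
-8 tip px [303.4 209.1] bend [303.1 205.1] mid [304.6 205.4] oven [-249.9  -13.5  110.7]
-4 tip px [304.  212.7] bend [303.6 208.5] mid [305.  207.7] oven [-260.1  -13.4  104.5]
0 tip px [304.7 216.4] bend [304.2 211.9] mid [305.4 209.9] oven [-270.6  -13.4   99. ]
4 tip px [305.3 220. ] bend [304.8 215.3] mid [305.8 212.2] oven [-281.6  -13.4   94.2]
8 tip px [306.  223.6] bend [305.5 218.6] mid [306.2 214.4] oven [-292.8  -13.4   90.2]
turn [14.4 27.6 54. ] [ 0.  -0.2  2.1  0.4  0.8 -2.5]
```

Call:
carry_out:
  deltas:
    - [[-0.0075, 0, -0.013, 0, 0, 0, 0], [-0.0149, 0, -0.0258, 0, 0, 0, 0], [-0.0149, 0, -0.0258, 0, 0, 0, 0], [-0.0149, 0, -0.0258, 0, 0, 0, 0], [-0.0149, 0, -0.0258, 0, 0, 0, 0], [-0.0075, 0, -0.013, 0, 0, 0, 0], [0, 0, 0, 0, 0, 0, 0]]

```text
clock: 26.58
position: [384.0, 212.9, 389.9]
eef_rot: [[-0.657, -0.648, 0.387], [-0.561, 0.762, 0.323], [-0.504, -0.005, -0.864]]
contact_force: [-0.2, 0.9, -1.8]
gripper_width: 19.5
grip_force: 59.5
```

Run:
```python
from h import *
x,p,R=st();Rt=Rhook(-.26,np.radians(-7.8));print(p,"turn",turn(Rt))
print("shift after",shift([372,0,390],R=Rt))
```

```text
[384.  212.9 389.9] turn [10.7 35.2 55.2]
shift after [ -42.7 -208.8   -6. ]
```

Call:
carry_out:
  deltas:
    - [[0, 0, 0, 1.07, 3.52, 5.52, 0], [0, 0, 0, 1.07, 3.52, 5.52, 0], [0, 0, 0, 1.07, 3.52, 5.52, 0], [0, 0, 0, 1.07, 3.52, 5.52, 0], [0, 0, 0, 1.07, 3.52, 5.52, 0], [0, 0, 0, 1.07, 3.52, 5.52, 0], [0, 0, 0, 1.07, 3.52, 5.52, 0], [0, 0, 0, 1.07, 3.52, 5.52, 0], [0, 0, 0, 1.07, 3.52, 5.52, 0], [0, 0, 0, 1.07, 3.52, 5.52, 0]]

```text
clock: 27.42
position: [383.2, 213.0, 385.2]
eef_rot: [[-0.955, 0.26, -0.143], [0.258, 0.966, 0.034], [0.146, -0.005, -0.989]]
contact_force: [0.0, -0.2, -0.9]
gripper_width: 19.2
grip_force: 59.4
```

Call:
carry_out:
  deltas:
    - [[-0.003, -0.015, -0.0004, 0, 0, 0, 0], [-0.0061, -0.0298, -0.0009, 0, 0, 0, 0], [-0.0061, -0.0298, -0.0009, 0, 0, 0, 0], [-0.0061, -0.0298, -0.0009, 0, 0, 0, 0], [-0.0061, -0.0298, -0.0009, 0, 0, 0, 0], [-0.0061, -0.0298, -0.0009, 0, 0, 0, 0], [-0.0061, -0.0298, -0.0009, 0, 0, 0, 0], [-0.003, -0.015, -0.0004, 0, 0, 0, 0], [0, 0, 0, 0, 0, 0, 0]]

```text
clock: 28.17
position: [371.1, -2.2, 385.6]
eef_rot: [[-0.955, 0.26, -0.14], [0.258, 0.966, 0.035], [0.144, -0.002, -0.99]]
contact_force: [0.3, 0.5, -2.1]
gripper_width: 19.4
grip_force: 59.4
```

Run:
```python
from h import *
x,p,R=st();print(p,R.round(3).tolist(),"turn",turn(Rhook(-.26,np.radians(-7.8))))
G=np.array([0,0,-19.])
Q=lambda d,pt:p+R@(G+Ro.from_rotvec([0,np.radians(d),0]).apply(np.array(pt)-G))
for n in("scene","top"):
    c=bot.camera(n)
    print(n,[(a["centre"],round(a["score"],2)) for a in bot.tip_of(c,"hook_tip")[:2]],[(a["centre"],round(a["score"],2)) for a in bot.tip_of(c,"tray_hook")[:2]])
    r=bot.masks_of(c,"tray_hook")
    if r:
        m=np.array(r[0]["region"]);v,u=np.nonzero(m);print("mask",m.sum(),round(r[0]["score"],2))
        for vv in range(v.min(),v.max()+1,2):print(vv,u[v==vv].min(),u[v==vv].max(),end="; ")
        print()
    for d in(-12,-8,-4,0):print(d,"tip",proj(c,Q(d,(13,0,151.4))),"bend",proj(c,Q(d,(0,0,136.4))),"mid",proj(c,Q(d,(0,0,80))),"collar",proj(c,Q(d,(0,0,22.4))))
    g=c["image"]
    P=np.array([proj(c,Q(-8,(0,0,z))) for z in (40,125)]);u0,v0=np.int32(P.min(0)-12);u1,v1=np.int32(P.max(0)+12)
    gg=cv2.resize(cv2.cvtColor(g[v0:v1,u0:u1],cv2.COLOR_BGR2GRAY),None,fx=4,fy=4,interpolation=cv2.INTER_CUBIC)
    L=cv2.createLineSegmentDetector().detect(gg)[0][:,0]
    for l in sorted(L,key=lambda l:-np.hypot(l[0]-l[2],l[1]-l[3]))[:6]:
        a,b=[(u0+(l[i]+.5)/4-.5,v0+(l[i+1]+.5)/4-.5) for i in(0,2)];print("seg",np.round(a,1),np.round(b,1))
```

```text
[371.1  -2.2 385.6] [[-0.955, 0.26, -0.14], [0.258, 0.966, 0.035], [0.144, -0.002, -0.99]] turn [-0.1 -0.5 -0.2]
scene [([396.1, 194.2], 0.56), ([243.8, 226.1], 0.45)] [([404.2, 147.2], 0.56)]
mask 384 0.53
120 401 406; 122 400 407; 124 400 407; 126 400 407; 128 400 407; 130 400 407; 132 400 406; 134 400 406; 136 400 406; 138 399 406; 140 399 406; 142 398 406; 144 396 407; 146 397 408; 148 400 404; 150 400 403; 152 400 402; 154 400 402; 156 400 402; 158 399 403; 160 399 403; 162 399 403; 164 399 402; 166 399 402; 168 399 402; 170 399 401; 172 399 401; 174 399 401; 176 398 401; 178 398 400; 180 398 400; 182 398 400; 184 398 400; 186 398 399; 188 398 399; 190 398 399; 
-12 tip [398.3 189.9] bend [398.7 182.9] mid [400.3 164.8] collar [401.9 145.5]
-8 tip [398.4 191.6] bend [398.7 184.7] mid [400.3 165.9] collar [401.9 145.9]
-4 tip [398.5 193.1] bend [398.8 186.3] mid [400.3 166.8] collar [402.  146.3]
0 tip [398.6 194.3] bend [398.9 187.6] mid [400.4 167.6] collar [402.  146.6]
seg [402.7 156.4] [401.3 170.5]
seg [399.3 156.5] [386.7 157.7]
seg [398.7 169.8] [399.7 157.2]
seg [400.6 1
[... 324 characters left out ...]
 378 388; 218 379 385; 220 379 382; 222 378 382; 224 378 381; 226 378 380; 228 377 380; 230 377 379; 232 376 378; 234 376 377; 236 376 377; 238 375 377; 240 374 376; 242 373 374; 244 373 373; 
-12 tip [377.3 242.5] bend [380.9 236.4] mid [383.  225.2] collar [385.4 212.4]
-8 tip [374.4 245.3] bend [378.3 239.1] mid [381.3 226.9] collar [384.7 213.2]
-4 tip [371.6 247.9] bend [375.7 241.6] mid [379.5 228.6] collar [383.9 213.9]
0 tip [368.8 250.4] bend [373.1 244.1] mid [377.8 230.2] collar [383.2 214.6]
seg [388.3 220.7] [389.6 231. ]
seg [376.5 212. ] [377.8 204.7]
seg [387.3 204.5] [384.9 211.2]
seg [387.9 211. ] [390.2 204.6]
seg [382.  215.7] [376.9 211.8]
seg [387.4 213. ] [382.  215.9]
```

Run:
```python
from h import *
x,p,R=st()
G=np.array([0,0,-19.])
Q=lambda d,pt:p+R@(G+Ro.from_rotvec([0,np.radians(d),0]).apply(np.array(pt)-G))
for d in(-8,-8.4):print(Q(d,(0,0,22.4)),Q(d,(13,0,151.4)),"move world",np.array([360.1,0,364.2])-Q(d,(0,0,22.4)),"tool",R.T@(np.array([360.1,0,364.2])-Q(d,(0,0,22.4))))
```

```text
[373.7  -0.2 364.5] [360.7   3.  235.5] move world [-13.6   0.2  -0.3] tool [13.  -3.3  2.2]
[374.   -0.3 364.5] [361.9   2.7 235.4] move world [-13.9   0.3  -0.3] tool [13.3 -3.3  2.2]
```

Call:
carry_out:
  deltas:
    - [[0.0065, -0.0016, 0.0011, 0, 0, 0, 0], [0.0065, -0.0017, 0.0011, 0, 0, 0, 0], [0, 0, 0, 0, 0, 0, 0], [0, 0, 0, 0, 0, 0, 0], [0, 0, 0, 0, 0, 0, 0]]

```text
clock: 28.98
position: [357.6, 0.1, 387.0]
eef_rot: [[-0.957, 0.257, -0.137], [0.255, 0.966, 0.034], [0.141, -0.002, -0.99]]
contact_force: [-1.0, 0.2, -2.0]
gripper_width: 19.6
grip_force: 59.5
```

```bash
cat > cmp.py <<'E'
from h import *
x,p,R=st();print(p,R.round(3).tolist())
H=np.array([360.1,0,386.6]);R0=Rhook(-.26,0)
for n,f in(("scene","pics/full_s.png"),("top","pics/full_t.png")):
    c=bot.camera(n);a=cv2.imread(f);b=c["image"];k=4
    for nm,z0,z1,pad in(("collar",14,34,7),("shaft",60,125,5),("tip",122,156,6)):
        P=np.array([proj(c,H+R0@[dx,0,z]) for z in(z0,z1) for dx in (0,13 if nm=="tip" else 0)])
        u0,v0=np.int32(P.min(0)-pad);u1,v1=np.int32(P.max(0)+pad)
        T=cv2.resize(a[v0:v1,u0:u1],None,fx=k,fy=k,interpolation=cv2.INTER_CUBIC)
        I=cv2.resize(b[v0-8:v1+8,u0-8:u1+8],None,fx=k,fy=k,interpolation=cv2.INTER_CUBIC)
        r=cv2.matchTemplate(I,T,cv2.TM_CCOEFF_NORMED);_,mx,_,l=cv2.minMaxLoc(r)
        print(n,nm,"shift px",(l[0]-32)/k,(l[1]-32)/k,round(mx,2))
    q=lambda d,o=(0,0,0):np.array([proj(c,H+R0@(np.array(o,float)+Ro.from_rotvec([0,np.radians(d),0]).apply([13,0,v-22.4]if v>140 else [0,0,v-22.4])+[0,0,22.4])) for v in(22.4,151.4)])
    print("  +4deg: tip",(q(4)-q(0))[1]," +5mm tool x:",(q(0,(5,0,0))-q(0))[0]," 5mm y",(q(0,(0,5,0))-q(0))[0]," 5mm z(down)",(q(0,(0,0,5))-q(0))[0])
E
python3 cmp.py
```

```text
[357.6   0.1 387. ] [[-0.957, 0.257, -0.137], [0.255, 0.966, 0.034], [0.141, -0.002, -0.99]]
scene collar shift px 0.5 0.0 0.97
scene shaft shift px 0.5 0.0 0.98
scene tip shift px 0.5 0.0 0.98
  +4deg: tip [0.1 1.1]  +5mm tool x: [0.  0.7]  5mm y [-1.9 -0.1]  5mm z(down) [-0.2  1.8]
top collar shift px 0.5 0.0 0.94
top shaft shift px 0.0 0.0 0.97
top tip shift px 0.0 0.0 0.95
  +4deg: tip [-2.1  2. ]  +5mm tool x: [-1.3  1.3]  5mm y [-1.7 -1.2]  5mm z(down) [-0.3  1.2]
```

The hook's pose matches the earlier picture to within about 1 mm and 1°, so I can retrace the outward path back to the fork.

Run:
```python
from h import *
x,p,R=st();print(p,R.round(4).tolist());np.set_printoptions(precision=2,suppress=True)
print("over",R.T@[155.2,-212.3,0],"down",R.T@[0,0,-1])
```

```text
[357.7   0.1 386.9] [[-0.9566, 0.2571, -0.1374], [0.2548, 0.9664, 0.0345], [0.1417, -0.002, -0.9899]]
over [-202.55 -165.26  -28.65] down [-0.14  0.    0.99]
```

Call:
carry_out:
  deltas:
    - [[-0.0127, -0.0103, -0.0018, 0, 0, 0, 0], [-0.0253, -0.0207, -0.0036, 0, 0, 0, 0], [-0.0253, -0.0207, -0.0036, 0, 0, 0, 0], [-0.0253, -0.0207, -0.0036, 0, 0, 0, 0], [-0.0253, -0.0206, -0.0036, 0, 0, 0, 0], [-0.0253, -0.0206, -0.0036, 0, 0, 0, 0], [-0.0253, -0.0206, -0.0036, 0, 0, 0, 0], [-0.0253, -0.0206, -0.0035, 0, 0, 0, 0], [-0.0127, -0.0103, -0.0018, 0, 0, 0, 0], [0, 0, 0, 0, 0, 0, 0]]

```text
clock: 29.92
position: [514.1, -214.7, 384.6]
eef_rot: [[-0.956, 0.259, -0.14], [0.257, 0.966, 0.036], [0.145, -0.001, -0.989]]
contact_force: [-1.5, -0.0, -1.6]
gripper_width: 19.4
grip_force: 59.5
```

Call:
carry_out:
  deltas:
    - [[-0.0028, 0, 0.0198, 0, 0, 0, 0], [-0.0042, 0, 0.0297, 0, 0, 0, 0], [-0.0042, 0, 0.0297, 0, 0, 0, 0], [-0.0042, 0, 0.0297, 0, 0, 0, 0], [-0.0042, 0, 0.0297, 0, 0, 0, 0], [-0.0021, 0, 0.0149, 0, 0, 0, 0], [-0.0015, 0, 0.0106, 0, 0, 0, 0], [0, 0, 0, 0, 0, 0, 0], [0, 0, 0, 0, 0, 0, 0]]

```text
clock: 30.67
position: [512.7, -212.1, 222.0]
eef_rot: [[-0.957, 0.257, -0.137], [0.254, 0.966, 0.034], [0.141, -0.002, -0.99]]
contact_force: [0.3, -0.2, -1.3]
gripper_width: 19.6
grip_force: 59.5
```

Run:
```python
from h import *
x,p,R=st();print(p,R.round(4).tolist(),x["contact_force"])
H=np.array([515.3,-213.2,187.4])
for n,f in(("scene","pics/s0.png"),("top","pics/t0.png")):
    c=bot.camera(n);a=cv2.imread(f);b=c["image"];k=4
    for nm,o,z0,z1,pad in(("fork",(0,0,0),22,24,9),("grip",(0,0,0),-10,20,5),("shaft",(0,0,0),60,120,5)):
        P=np.array([proj(c,H+Rhook(-.26,0)@[0,0,z]) for z in(z0,z1)]);u0,v0=np.int32(P.min(0)-pad);u1,v1=np.int32(P.max(0)+pad)
        T=cv2.resize(a[v0:v1,u0:u1],None,fx=k,fy=k,interpolation=cv2.INTER_CUBIC)
        I=cv2.resize(b[v0-18:v1+10,u0-10:u1+10],None,fx=k,fy=k,interpolation=cv2.INTER_CUBIC)
        r=cv2.matchTemplate(I,T,cv2.TM_CCOEFF_NORMED);_,mx,_,l=cv2.minMaxLoc(r)
        print(n,nm,"shift px",(l[0]-40)/k,(l[1]-72)/k,round(mx,2))
    print("  30mm up:",proj(c,H+[0,0,30])-proj(c,H))
    r=bot.masks_of(c,"tray_hook")
    if r:
        m=np.array(r[0]["region"]);v,u=np.nonzero(m)
        for vv in range(v.min(),v.max()+1,3):print(vv,u[v==vv].min(),u[v==vv].max(),end="; ")
        print()
    print("  collar exp",proj(c,H+[0,0,p[2]-187.4-22.4]))
```

```text
[ 512.7 -212.1  222. ] [[-0.9567, 0.2567, -0.1369], [0.2545, 0.9665, 0.034], [0.141, -0.0023, -0.99]] [ 0.3 -0.2 -1.3]
scene fork shift px -0.75 -0.25 0.74
scene grip shift px 1.25 -10.25 0.74
scene shaft shift px -0.25 -0.25 0.98
  30mm up: [ 1.2 -8.8]
154 451 455; 157 450 456; 160 450 456; 163 450 456; 166 450 455; 169 449 455; 172 447 455; 175 446 456; 178 449 453; 181 448 452; 184 448 452; 187 448 451; 190 448 451; 193 448 449; 196 448 449; 199 447 448; Traceback (most recent call last):
  File "<stdin>", line 16, in <module>
    return umr_minimum(a, axis, None, out, keepdims, initial, where)
ValueError: zero-size array to reduction operation minimum which has no identity
```

Call:
carry_out:
  deltas:
    - [[-0.0007, 0, 0.005, 0, 0, 0, 0], [-0.0007, 0, 0.005, 0, 0, 0, 0], [-0.0007, 0, 0.005, 0, 0, 0, 0], [-0.0007, 0, 0.005, 0, 0, 0, 0], [-0.0007, 0, 0.005, 0, 0, 0, 0], [-0.0007, 0, 0.005, 0, 0, 0, 0], [0, 0, 0, 0, 0, 0, 0]]

```text
clock: 31.35
position: [512.0, -212.1, 189.7]
eef_rot: [[-0.956, 0.257, -0.139], [0.255, 0.966, 0.036], [0.144, -0.001, -0.99]]
contact_force: [0.1, 1.0, -2.2]
gripper_width: 19.4
grip_force: 59.5
```

Call:
carry_out:
  deltas:
    - [[-0.0002, 0, 0.0015, 0, 0, 0, 0], [-0.0002, 0, 0.0015, 0, 0, 0, 0], [0, 0, 0, 0, 0, 0, 0]]

```text
clock: 31.6
position: [512.5, -212.4, 188.2]
eef_rot: [[-0.957, 0.257, -0.137], [0.255, 0.966, 0.034], [0.141, -0.002, -0.99]]
contact_force: [0.3, 1.2, -0.2]
gripper_width: 19.5
grip_force: 59.6
```

Call:
carry_out:
  deltas:
    - [[-0.0001, 0, 0.001, 0, 0, 0, 0], [0, 0, 0, 0, 0, 0, 0]]

```text
clock: 31.77
position: [512.5, -212.4, 188.0]
eef_rot: [[-0.957, 0.257, -0.136], [0.255, 0.966, 0.034], [0.141, -0.003, -0.99]]
contact_force: [-1.0, 0.6, 6.0]
gripper_width: 19.2
grip_force: 60.6
```

The collar is seated (upward force of 6 N at the expected height). Release.

Call:
carry_out:
  deltas:
    - [[0, 0, 0, 0, 0, 0, 0.4], [0, 0, 0, 0, 0, 0, 0.4], [0, 0, 0, 0, 0, 0, 0.6], [0, 0, 0, 0, 0, 0, 1], [0, 0, 0, 0, 0, 0, 1], [0, 0, 0, 0, 0, 0, 1], [0, 0, 0, 0, 0, 0, 1]]

```text
clock: 32.35
position: [512.3, -212.3, 186.9]
eef_rot: [[-0.957, 0.257, -0.138], [0.255, 0.966, 0.035], [0.142, -0.002, -0.99]]
contact_force: [0.2, 0.2, 0.5]
gripper_width: 85.2
grip_force: 0.0
```

Call:
carry_out:
  deltas:
    - [[0.0021, 0, -0.0149, 0, 0, 0, 1], [0.0035, 0, -0.0248, 0, 0, 0, 1], [0.0035, 0, -0.0248, 0, 0, 0, 1], [0.0035, 0, -0.0248, 0, 0, 0, 1], [0.0035, 0, -0.0248, 0, 0, 0, 1], [0.0035, 0, -0.0248, 0, 0, 0, 1], [0, 0, 0, 0, 0, 0, 1], [0, 0, 0, 0, 0, 0, 1], [0, 0, 0, 0, 0, 0, 1]]

```text
clock: 33.1
position: [512.5, -212.0, 326.1]
eef_rot: [[-0.956, 0.257, -0.139], [0.255, 0.966, 0.035], [0.143, -0.002, -0.99]]
contact_force: [0.9, -0.7, -0.0]
gripper_width: 85.1
grip_force: 0.0
```

```bash
python3 - <<'E'
from h import *
x,p,R=st();print(p,x["clock"],x["gripper_width"])
H=np.array([515.3,-213.2,187.4])
for n,f in(("scene","pics/s0.png"),("top","pics/t0.png")):
    c=bot.camera(n);a=cv2.imread(f);b=c["image"];k=4
    for nm,z0,z1,pad in(("grip",-45,20,4),("collar",16,26,8),("shaft",60,145,5)):
        P=np.array([proj(c,H+Rhook(-.26,0)@[0,0,z]) for z in(z0,z1)]);u0,v0=np.int32(P.min(0)-pad);u1,v1=np.int32(P.max(0)+pad)
        T=cv2.resize(a[v0:v1,u0:u1],None,fx=k,fy=k,interpolation=cv2.INTER_CUBIC)
        I=cv2.resize(b[v0-8:v1+8,u0-8:u1+8],None,fx=k,fy=k,interpolation=cv2.INTER_CUBIC)
        r=cv2.matchTemplate(I,T,cv2.TM_CCOEFF_NORMED);_,mx,_,l=cv2.minMaxLoc(r)
        print(n,nm,(l[0]-32)/k,(l[1]-32)/k,round(mx,2))
E
python3 tr.py
```

```text
[ 512.5 -212.   326.1] 33.1 85.0981357053951
scene grip -0.5 0.0 0.98
scene collar -0.25 0.0 0.98
scene shaft -0.25 0.0 0.99
top grip -0.25 -0.25 0.96
top collar -0.5 0.0 0.97
top shaft -0.25 0.0 0.96
tray oven x,y,yaw(crad) [-176.7    4.1    2.6] 0.099 0.58 1236
tray oven x,y,yaw(crad) [-177.5    3.2   -1.2] 0.093 0.95 1277
```

```bash
python3 -c "
from bench import bot
print(bot.close_job())"
```

```text
the job is handed in; nothing more can be done
None
```

The job is handed in, verdict not reported: the tray measures square against the door lip (x ≈ −177 mm) with the dish seen inside, and the hook hangs in its fork within about 1 mm of where it started; I did not check the tweezers or bystanders separately.

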